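# Pack up the springy slat in the drill vise

## Robot

A 6-joint arm with a two-finger parallel gripper is mounted at the origin on the work surface. World frame = base frame: x ahead of the robot, y to its left, z up, the work surface at z = 0. Lengths are in m, angles in rad, forces in N, time in s.
With the tool pointing down it reaches from about 0.3 to 0.825 m from the base axis. Payload 5.4 kg.
Tool frame: the origin (TCP) lies at the very end of the fingers, on their centre line; the grasp point (between the pads) lies 19 mm behind it; z points along the fingers, x is the direction in which the jaws open and shut, and the axes are right-handed (so a half turn about z gives the same grasp; the last joint's range is limited). The gripper opens to 92 mm and grips with 3 to 60 N. Pads are 20 mm wide; open, the fingers measure 128 mm over their backs; the gripper's body (75 mm by 189 mm) begins 69 mm behind the grasp point.
Start: joints at [1.071, 0.158, 1.597, -0, 1.386, -0.21], TCP at [0.164, 0.551, 0.215] pointing down, gripper open.
Joint ranges: [-2.91, 2.91], [-0.94, 2.29], [0.18, 2.7], [-1.29, 4.43], [0.17, 2.64], [-3, 3]. Speed limits (rad/s): [2.57, 2.57, 3.14, 3.14, 3.14, 3.14].

## Interface

Orientations are given as [roll, pitch, yaw] about the fixed x, y, z axes, in that order (R = Rz(yaw) Ry(pitch) Rx(roll)).
In Python, from station import r, cams gives the robot as it stands. The module is installed in compiled form; this text tells all that it offers.
- The arm moves only by the tool move_arm, never from a script. Its argument "steps" is a list of rows, each a list of 7 numbers: the shift along the tool's x, y, z in mm, then the turn, a rotation vector about the tool's x, y, z in rad, then the opening, from -1 (shut) to 1 (fully open). In form: [[dx, dy, dz, ax, ay, az, claw], ...]. A call has 1 to 20 rows; each row shifts and turns the commanded pose from where the row before left it, along the tool's axes as they then stand; what a row does not reach is not made up. A row lasts 1/8 s, in which the tool goes at most 62.5 mm and 10.7 degrees, less where a joint would pass 70% of its speed; a pose out of reach is approached as far as the arm can. A call with a gripper value outside its range is refused whole. The fingers move at their own pace and stop on an object; the grip force is fixed at half the most. Time passes only in rows, so rows that do not move let the fingers close. It gives the time, the measured TCP pose, the force and the opening at its end, in the units of the state.
- r.observe(): the state, without advancing time (a new reading comes with each control period).
- cams.read_camera(name): name is "scene" or "top" or "wrist"; returns the picture (400x640x3 uint8, red, green, blue); there is no depth.
- cams.camera_params(name): a dict with "intrinsics" (3x3 intrinsics, pixels), "k1" (the pictures are not rectified: a ray, as slopes to the right and down, at radius r is drawn at 1 + k1 r^2 times it, then the intrinsics apply), "extrinsics" (4x4, takes a point from world to camera coordinates); the wrist camera has in their place "mount" (4x4, takes a point from camera to tool coordinates, whose origin is the TCP and whose axes are the tool frame's). Camera axes: x right, y up, looking along -z (the intrinsics and any distortion apply to the point x, -y, -z); pixel columns grow to the right and rows downward; lengths in m; the calibration is good to about 2 mm. A picture is of the moment at which its call begins: read the wrist's pose just before it. camera_params takes no time and is no camera call.
- r.close_job(): hands the job in, once; it reports no verdict.
The state is a dict: "time_s": time; "q": joint angles; "dq": joint speeds; "joint_torque": joint torques, N m; "tool_pos": TCP position; "tool_rot": TCP orientation; "contact_force": force on the tool from outside, world axes, zero at the start; "wrist_torque": the same for the moment, N m; "gripper_width": finger opening in m.
Only numpy, scipy, OpenCV 4.12 (cv2) and the standard library are available. Lean on these libraries where they do the work, as an engineer would, in place of code of your own. Each camera call takes 0.05 s, during which the arm holds its last target.

## Task

The thin slat in the vise springs under the chisel, so pack up its free end: first plug the red-headed bench dog from its holder fully home into the dog hole just behind the slat's free end. Then lay packers from the pile flat across under the slat, up against the dog and one on top of another, as many as leave a gap that the wedge can close, and slide the wedge in on top of them, thin end first, until you feel it is firmly snug under the slat, without jacking the slat up. Finish while still holding the wedge and pressing it home; do not let go, and leave the cup, tape, glue bottle, sanding block and spring clamp around the work where they are.

Things in the scene. Friction and masses are not known exactly. Their poses are not given: they have to be found in the camera images.
- pack_line (a point): where the pack goes: point on top of the plywood work board (fixed, top 30 mm above the bench), midway under the slat's width. x runs level across the slat, from the robot's side towards the dog hole; y along the slat, away from the vise to the free end; z up. The board reaches +-130 mm in x, -380 to +80 mm in y; the vise on it (up to 55 mm high) stands at y -355 to -235 mm.
- stop_hole (a point): centre of the mouth of the square dog hole behind the slat's free end, level with the board's top, 77 mm from pack_line along its x; same axes. 23.5 mm square with a 1.5 mm chamfer, 30 mm deep, sides along x and y. It is the end hole of a row of three 90 mm apart along y; the others stay empty.
- dog: bench dog: 22 mm square, 27 mm long wooden shank with chamfered foot, under a red head 34 x 34 x 40 mm. Origin at the centre of the foot, z up to the head, x and y square to its sides; any quarter turn fits. Stands in a dark wooden holder (64 x 170 mm, 36 mm high, fixed), shoulder on its top. Pencils stand in the holder's other end, 95 mm or more towards the dog's +y, up to 112 mm high.
- dog_shoulder (a point): centre of the underside of the dog's head, 27 mm above its foot; level with stop_hole when the dog is fully home, its head's face then stands 60 mm from pack_line along x.
- slat_edge (a point): lower edge of the slat on the robot's side, right over pack_line's y: it lies 30 mm from pack_line towards -x and as high above it as the gap to be packed, 22 to 36 mm. The slat is 60 mm wide, 14 mm thick and level, and ends 50 mm past pack_line towards +y.
- slat (a joint): bending of the slat at the vise in rad, 0 unloaded, positive when its free end is lifted; it moves the slat 0.24 mm up at pack_line for each 0.001 rad and is springy there: about 5 N for each mm.
- packer_a: plywood packer 160 (x) x 44 (y) x 9 (z) mm, about 45 g, lying flat; origin at the centre of its underside. At the start the top one of a pile of three on the bench, its length roughly pointing away from the robot.
- packer_b: a second packer just like packer_a, the middle one of the pile.
- packer_c: a third packer just like packer_a, the lowest of the pile, lying on the bench. More packers than needed are there: one or two do.
- wedge: dark wooden wedge 140 mm long (x), 44 mm wide (y), lying on its flat underside; origin at the underside's centre. Its thickness grows 1 in 6 from 6 mm at the thin end (+x) to 29.3 mm at the thick end (-x), held by its sides. 50 to 100 g. Starts on the bench, thin end roughly away from the robot; thick end face orange. On n packers it meets slat_edge where its thickness is the gap less n x 9 mm.
- cup: bystander: red plastic cup, 84 mm wide, 110 mm high, standing on the bench
- tape: bystander: roll of blue tape lying on the bench, 104 mm wide, 36 mm high
- glue: bystander: yellow glue bottle, 60 mm wide, 170 mm high, standing on the bench
- sanding_block: bystander: cork sanding block 60 x 90 x 30 mm on the work board, 165 mm from pack_line towards the vise, on the robot's side of the slat
- spring_clamp: bystander: black and orange spring clamp lying on the bench near the robot, 110 mm long
Things that resemble listed ones, but are neither listed nor needed, are in the scene too. There is more than one size of the dog; the job needs the middle-sized. Of the things like the wedge, leave any that is purple; of the rest the smaller one is meant.

How it is judged:
On the way, in this order (a step that is already met when the one before it is completed fails the run):
1. the dog is plugged fully home in the hole behind the slat's free end and let go (z of dog_shoulder in the frame of stop_hole below 0.003 m and horizontal distance between dog_shoulder and stop_hole below 0.004 m and angle between dog's own z axis and vertical below 0.08 rad and contact force between the fingers and dog below 0.1 N), for 0.2 s.
2. a packer lies flat under the slat, up against the dog, and is let go ((((x of packer_a in the frame of pack_line between -0.04 and 0 m and y of packer_a in the frame of pack_line between -0.02 and 0.02 m and z of packer_a in the frame of pack_line between -0.003 and 0.022 m and angle between packer_a's own z axis and vertical below 0.07 rad and angle between the x axis of packer_a and the x axis of pack_line, either way round below 0.15 rad) and contact force between the fingers and packer_a below 0.1 N and z of packer_a in the frame of pack_line below 0.003 m) or ((x of packer_b in the frame of pack_line between -0.04 and 0 m and y of packer_b in the frame of pack_line between -0.02 and 0.02 m and z of packer_b in the frame of pack_line between -0.003 and 0.022 m and angle between packer_b's own z axis and vertical below 0.07 rad and angle between the x axis of packer_b and the x axis of pack_line, either way round below 0.15 rad) and contact force between the fingers and packer_b below 0.1 N and z of packer_b in the frame of pack_line below 0.003 m) or ((x of packer_c in the frame of pack_line between -0.04 and 0 m and y of packer_c in the frame of pack_line between -0.02 and 0.02 m and z of packer_c in the frame of pack_line between -0.003 and 0.022 m and angle between packer_c's own z axis and vertical below 0.07 rad and angle between the x axis of packer_c and the x axis of pack_line, either way round below 0.15 rad) and contact force between the fingers and packer_c below 0.1 N and z of packer_c in the frame of pack_line below 0.003 m))), for 0.2 s.
3. the wedge is snug between the packers and the slat (contact force between wedge and slat above 3 N and (((x of packer_a in the frame of pack_line between -0.04 and 0 m and y of packer_a in the frame of pack_line between -0.02 and 0.02 m and z of packer_a in the frame of pack_line between -0.003 and 0.022 m and angle between packer_a's own z axis and vertical below 0.07 rad and angle between the x axis of packer_a and the x axis of pack_line, either way round below 0.15 rad) and contact force between wedge and packer_a above 3 N) or ((x of packer_b in the frame of pack_line between -0.04 and 0 m and y of packer_b in the frame of pack_line between -0.02 and 0.02 m and z of packer_b in the frame of pack_line between -0.003 and 0.022 m and angle between packer_b's own z axis and vertical below 0.07 rad and angle between the x axis of packer_b and the x axis of pack_line, either way round below 0.15 rad) and contact force between wedge and packer_b above 3 N) or ((x of packer_c in the frame of pack_line between -0.04 and 0 m and y of packer_c in the frame of pack_line between -0.02 and 0.02 m and z of packer_c in the frame of pack_line between -0.003 and 0.022 m and angle between packer_c's own z axis and vertical below 0.07 rad and angle between the x axis of packer_c and the x axis of pack_line, either way round below 0.15 rad) and contact force between wedge and packer_c above 3 N))), for 0.2 s.
At the end, for the whole second after the job is handed in: Dog home (3 mm, upright); a packer flat on the board under the slat, square to it, far end within 20 mm of the dog; the held wedge on the top packer presses over 3 N on it and on the slat, straight, within 20 mm of pack_line; slat lifted under 6 mm; arm off the slat; all still (all of step 3 and z of dog_shoulder in the frame of stop_hole below 0.003 m and horizontal distance between dog_shoulder and stop_hole below 0.004 m and angle between dog's own z axis and vertical below 0.08 rad and (((x of packer_a in the frame of pack_line between -0.04 and 0 m and y of packer_a in the frame of pack_line between -0.02 and 0.02 m and z of packer_a in the frame of pack_line between -0.003 and 0.022 m and angle between packer_a's own z axis and vertical below 0.07 rad and angle between the x axis of packer_a and the x axis of pack_line, either way round below 0.15 rad) and z of packer_a in the frame of pack_line below 0.003 m) or ((x of packer_b in the frame of pack_line between -0.04 and 0 m and y of packer_b in the frame of pack_line between -0.02 and 0.02 m and z of packer_b in the frame of pack_line between -0.003 and 0.022 m and angle between packer_b's own z axis and vertical below 0.07 rad and angle between the x axis of packer_b and the x axis of pack_line, either way round below 0.15 rad) and z of packer_b in the frame of pack_line below 0.003 m) or ((x of packer_c in the frame of pack_line between -0.04 and 0 m and y of packer_c in the frame of pack_line between -0.02 and 0.02 m and z of packer_c in the frame of pack_line between -0.003 and 0.022 m and angle between packer_c's own z axis and vertical below 0.07 rad and angle between the x axis of packer_c and the x axis of pack_line, either way round below 0.15 rad) and z of packer_c in the frame of pack_line below 0.003 m)) and value of joint slat below 0.025 rad and angle between wedge's own z axis and vertical below 0.1 rad and y of wedge in the frame of pack_line between -0.02 and 0.02 m and angle between the x axis of wedge and the x axis of pack_line, either way round below 0.15 rad and contact force between the fingers and wedge above 2 N and contact force between the arm and slat below 0.5 N and linear speed of wedge below 0.01 m/s); the arm keeps its last pose, push and grip.
It fails at once if the cup, tape, glue bottle, sanding block or spring clamp is moved more than 30 mm (distance of any of cup, tape, glue, sanding_block, spring_clamp from where it was at the start of the episode above 0.03 m).
It fails at once if the slat is jacked up more than 8 mm (value of joint slat above 0.0333 rad).
It also fails if it takes over 72 s, if anything falls off the work surface, if the arm or the gripper's body presses on something with over 40 N, if the wrist force passes 120 N, or if a joint passes its speed limit or range.

## Working session

There is one attempt and no reset: what is moved stays moved. The work goes in short steps, Python scripts to look and compute and a tool call to move; the robot and the scene stay as the last step left them, time stands still between calls to the robot, and variables do not carry over. Pictures are saved under pics/ and viewed, and the job is handed in when it is done.

Besides the shell and the picture viewer there is one more tool, called after "Emit:" in YAML: its name, and indented under it one key for each argument. move_arm: Moves the arm, as the interface text tells. Its arguments: {"type":"object","properties":{"steps":{"type":"array","items":{"type":"array","items":{"type":"number"}}}},"required":["steps"]}

```bash
mkdir -p pics
cat > h.py <<'E'
import numpy as np, cv2
from station import r, cams
from scipy.spatial.transform import Rotation as Ro
def save(img,name): cv2.imwrite('pics/'+name,cv2.cvtColor(img,cv2.COLOR_RGB2BGR))
def crop(img,name,x0,y0,x1,y1,k):
    c=cv2.resize(img[y0:y1,x0:x1],None,fx=k,fy=k,interpolation=cv2.INTER_CUBIC); save(c,name)
def T_of(s):
    T=np.eye(4);T[:3,:3]=Ro.from_euler('xyz',s['tool_rot']).as_matrix();T[:3,3]=s['tool_pos'];return T
def cam(name,T=None):
    p=cams.camera_params(name)
    if name=='wrist': C=T@np.array(p['mount'])
    else: C=np.linalg.inv(np.array(p['extrinsics']))
    return np.array(p['intrinsics']),p['k1'],C
def ray(c,u,v):
    K,k1,C=c
    d=np.array([(u-K[0,2])/K[0,0],(v-K[1,2])/K[1,1]])
    s=d.copy()
    for _ in range(30): s=d/(1+k1*(s@s))
    return C[:3,3],C[:3,:3]@np.array([s[0],-s[1],-1])
def onz(c,u,v,z):
    o,d=ray(c,u,v); return o+d*(z-o[2])/d[2]
def proj(c,P):
    K,k1,C=c
    p=np.linalg.inv(C)@np.append(P,1); s=np.array([p[0],-p[1]])/-p[2]
    s=s*(1+k1*(s@s)); return np.array([K[0,0]*s[0]+K[0,2],K[1,1]*s[1]+K[1,2]])
def tri(obs):
    A=np.zeros((3,3));b=np.zeros(3)
    for c,u,v in obs:
        o,d=ray(c,u,v);d=d/np.linalg.norm(d);M=np.eye(3)-np.outer(d,d);A+=M;b+=M@o
    P=np.linalg.solve(A,b); return P,[proj(c,P)-[u,v] for c,u,v in obs]
E
python3 - <<'E'
from h import *
s=r.observe();print(s)
for n in ['scene','top','wrist']:
    i=cams.read_camera(n);save(i,n+'0.png');np.save(n+'0.npy',i)
np.set_printoptions(precision=4,suppress=True)
for n in ['scene','top','wrist']: print(cams.camera_params(n))
E
```

```text
{'time_s': 0.0, 'q': array([ 1.07088299e+00,  1.59044153e-01,  1.59821921e+00, -3.68182728e-05,
        1.38620924e+00, -2.10085756e-01]), 'dq': array([2.40487663e-04, 6.23278352e-04, 2.74341724e-04, 1.54768828e-03,
       7.35187670e-04, 9.36427075e-05]), 'joint_torque': array([-5.90162872e-04, -3.85586786e+01, -3.22106481e+01,  6.99920207e-02,
        3.80809593e-02, -1.24847452e-04]), 'tool_pos': array([0.16404307, 0.55044702, 0.21362821]), 'tool_rot': array([-3.14123599e+00,  1.84615703e-03,  1.28097587e+00]), 'contact_force': array([-0.02022374,  0.28869853,  0.15663429]), 'wrist_torque': array([ 0.01774442, -0.06760262, -0.05097334]), 'gripper_width': 0.0917230988177541}
{'intrinsics': array([[379.1973,   0.    , 313.6238],
       [  0.    , 379.1973, 198.1501],
       [  0.    ,   0.    ,   1.    ]]), 'k1': -0.030626335669598784, 'extrinsics': array([[ 0.8719,  0.4895,  0.0129, -0.5155],
       [-0.3116,  0.5343,  0.7857,  0.033 ],
       [ 0.3778, -0.6891,  0.6184, -1.1534],
       [ 0.    ,  0.    ,  0.    ,  1.    ]])}
{'intrinsics': array([[467.1559,   0.    , 322.7381],
       [  0.    , 467.1559, 202.6853],
       [  0.    ,   0.    ,   1.    ]]), 'k1': -0.1395302231578361, 'extrinsics': array([[ 0.0139, -0.9999,  0.0029,  0.1377],
       [ 0.9896,  0.0141,  0.1435, -0.5017],
       [-0.1435,  0.0008,  0.9896, -1.5442],
       [ 0.    ,  0.    ,  0.    ,  1.    ]])}
{'intrinsics': array([[348.3446,   0.    , 322.0168],
       [  0.    , 348.3446, 196.3359],
       [  0.    ,   0.    ,   1.    ]]), 'k1': -0.03094009399808903, 'mount': array([[ 1.    ,  0.0005, -0.0007, -0.0008],
       [ 0.0004, -0.9707, -0.2403, -0.0662],
       [-0.0008,  0.2403, -0.9707, -0.1703],
       [ 0.    ,  0.    ,  0.    ,  1.    ]])}
```

View pics/scene0.png

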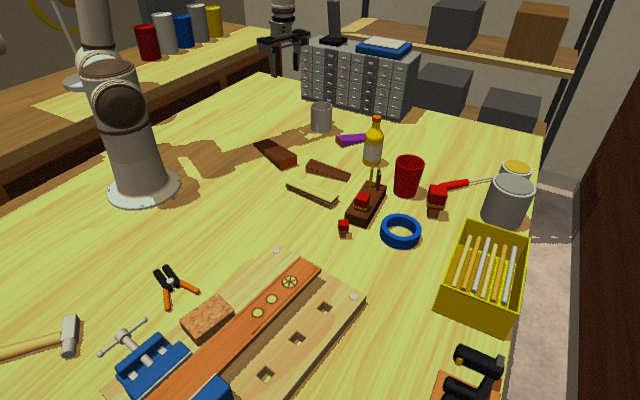

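View pics/top0.png

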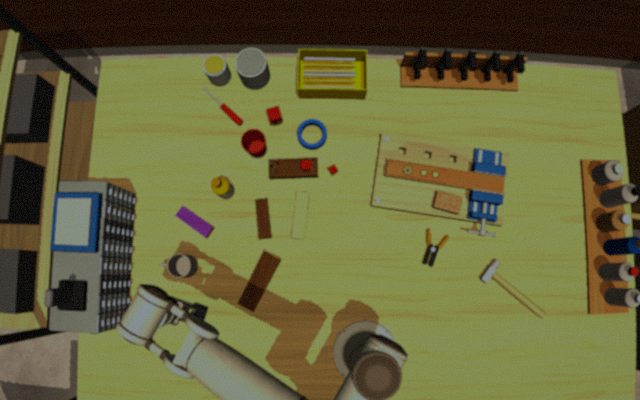

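View pics/wrist0.png

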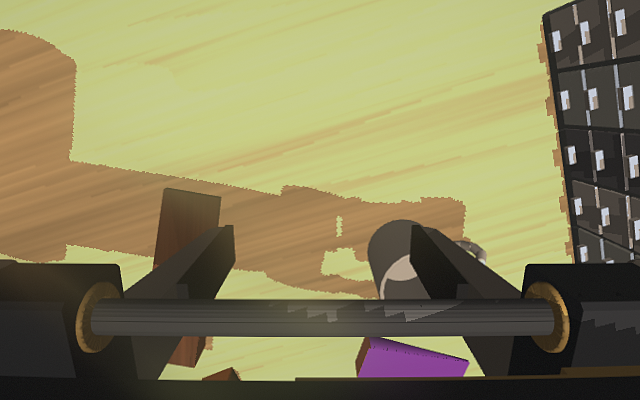

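Run:
```python
from h import *
t=np.load('top0.npy');s=np.load('scene0.npy')
crop(t,'t1.png',360,125,520,240,5)
crop(t,'t2.png',220,120,350,250,4.5)
crop(s,'s1.png',240,120,440,250,4)
crop(s,'s2.png',100,230,380,400,2.8)
```

```text
(no output)
```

View pics/t1.png

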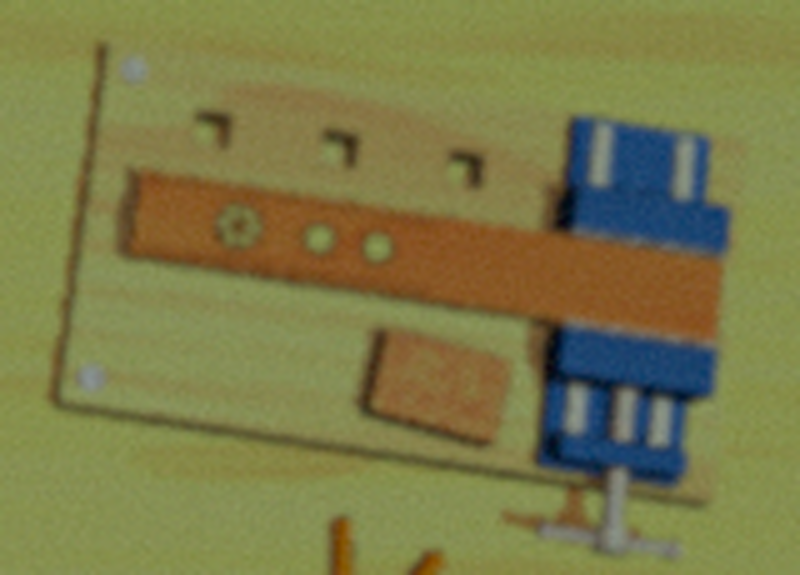

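View pics/t2.png

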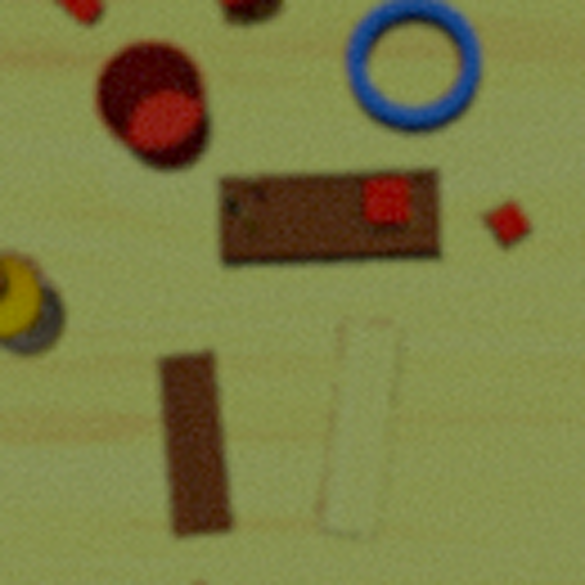

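View pics/s1.png

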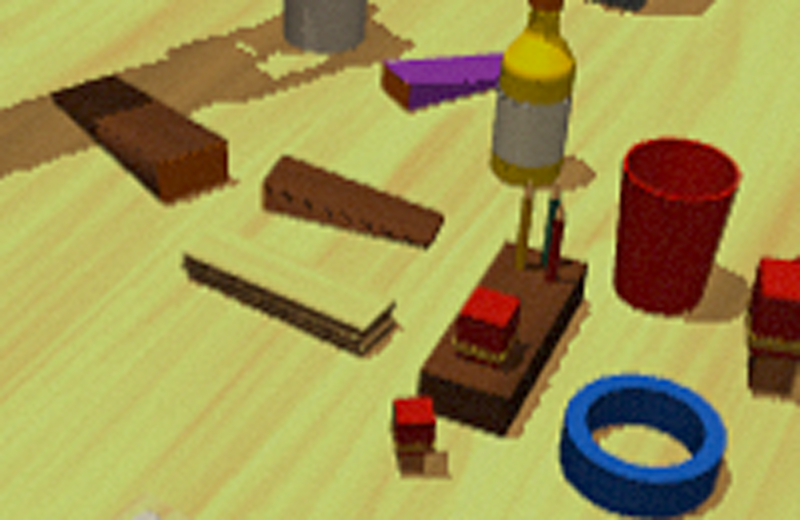

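View pics/s2.png

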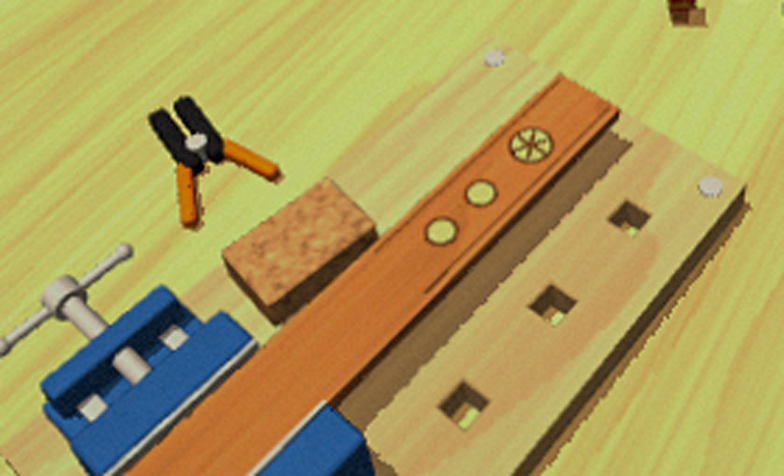

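Run:
```python
from h import *
np.set_printoptions(precision=4,suppress=True)
ct=cam('top');cs=cam('scene')
def T1(x,y):return (360+x/5,125+y/5)
def T2(x,y):return (220+x/4.5,120+y/4.5)
def S1(x,y):return (240+x/4,120+y/4)
def S2(x,y):return (100+x/2.8,230+y/2.8)
print('holes top',[onz(ct,*T1(*p),.03) for p in [(214,130),(339,150),(465,169)]])
print('holes scene',[onz(cs,*S2(*p),.03) for p in [(628,217),(552,304),(464,404)]])
print('dogtop', onz(ct,*T2(387,200),.076),onz(cs,*S1(489,306),.076))
print('wedge thick/thin top',onz(ct,*T2(203,533),.029),onz(ct,*T2(187,355),.006))
print('pack top', [onz(ct,*T2(*p),.027) for p in [(342,322),(399,322),(377,532),(320,530)]])
print('slat top end', [onz(ct,*T1(*p),.03+.014+.029) for p in [(135,170),(127,252)]])
print('holder',[onz(ct,*T2(*p),.036) for p in [(221,178),(438,170),(440,255),(224,262)]])
for n,p in [('cup',T2(155,100)),('tape',T2(414,65)),('glue',T2(20,300)),('smalldog',T2(508,223)),('clamp',(432,248))]: print(n,onz(ct,*p,.03))
```

```text
holes top [array([ 0.6859, -0.1308,  0.03  ]), array([ 0.6734, -0.2184,  0.03  ]), array([ 0.6617, -0.3075,  0.03  ])]
holes scene [array([ 0.6887, -0.1293,  0.03  ]), array([ 0.6769, -0.2184,  0.03  ]), array([ 0.6649, -0.3068,  0.03  ])]
dogtop [0.6221 0.2025 0.076 ] [0.6261 0.1998 0.076 ]
wedge thick/thin top [0.3762 0.3372 0.029 ] [0.5143 0.3565 0.006 ]
pack top [array([0.5381, 0.2366, 0.027 ]), array([0.5387, 0.1933, 0.027 ]), array([0.3791, 0.2069, 0.027 ]), array([0.38  , 0.2497, 0.027 ])]
slat top end [array([ 0.6458, -0.0692,  0.073 ]), array([ 0.5894, -0.0633,  0.073 ])]
holder [array([0.6468, 0.3312, 0.036 ]), array([0.6553, 0.1655, 0.036 ]), array([0.5891, 0.1629, 0.036 ]), array([0.5815, 0.3268, 0.036 ])]
cup [0.7096 0.3852 0.03  ]
tape [0.7399 0.1855 0.03  ]
glue [0.5513 0.4829 0.03  ]
smalldog [0.616  0.1115 0.03  ]
clamp [ 0.351  -0.2267  0.03  ]
```

```bash
cat > plan.py <<'E'
from h import *
def plan(pos,yaw,n,claw,roll=None,start=None):
    s=r.observe() 
    T=T_of(s) if start is None else start
    R1=Ro.from_euler('xyz',[np.pi,0,yaw]).as_matrix()
    rv=(Ro.from_matrix(T[:3,:3].T@R1)).as_rotvec()
    p0=T[:3,3];rows=[];cur=T.copy()
    for i in range(n):
        tgt=p0+(np.array(pos)-p0)*(i+1)/n
        d=cur[:3,:3].T@(tgt-cur[:3,3])*1000
        d=np.round(d,1);w=np.round(rv/n,4)
        rows.append([float(x) for x in d]+[float(x) for x in w]+[claw])
        cur[:3,3]+=cur[:3,:3]@(d/1000);cur[:3,:3]=cur[:3,:3]@Ro.from_rotvec(w).as_matrix()
    print(str([[int(x) if x==int(x) else x for x in q] for q in rows]).replace(' ',''))
    return cur
E
python3 -c "
from plan import *
plan([.595,.2,.22],1.6,11,1)"
```

```text
[[-19.3,46.6,-0.5,0,0.0001,-0.029,1],[-20.7,46.1,-0.6,0,0.0001,-0.029,1],[-22.1,45.5,-0.5,0,0.0001,-0.029,1],[-23.3,44.8,-0.6,0,0.0001,-0.029,1],[-24.6,44,-0.6,0,0.0001,-0.029,1],[-25.9,43.4,-0.5,0,0.0001,-0.029,1],[-27.1,42.6,-0.6,0,0.0001,-0.029,1],[-28.4,41.8,-0.5,0,0.0001,-0.029,1],[-29.5,40.9,-0.6,0,0.0001,-0.029,1],[-30.8,40.1,-0.6,0,0.0001,-0.029,1],[-31.8,39.2,-0.5,0,0.0001,-0.029,1]]
```

Emit:
move_arm:
  steps:
    - [-19, 47, -1, 0, 0, -0.029, 1]
    - [-21, 46, -1, 0, 0, -0.029, 1]
    - [-22, 45.5, 0, 0, 0, -0.029, 1]
    - [-23, 45, -1, 0, 0, -0.029, 1]
    - [-25, 44, 0, 0, 0, -0.029, 1]
    - [-26, 43, -1, 0, 0, -0.029, 1]
    - [-27, 43, 0, 0, 0, -0.029, 1]
    - [-28, 42, -1, 0, 0, -0.029, 1]
    - [-30, 41, 0, 0, 0, -0.029, 1]
    - [-31, 40, -1, 0, 0, -0.029, 1]
    - [-32, 39, 0, 0, 0, -0.029, 1]
    - [0, 0, 0, 0, 0, 0, 1]

```text
time_s: 1.65
tool_pos: [0.5974, 0.1972, 0.2197]
tool_rot: [-3.141, 0.001, 1.596]
contact_force: [-0.5, -0.0, -0.2]
gripper_width: 0.092
```

```bash
cat > snap.py <<'E'
from h import *
import sys,pickle
def snap(n):
    s=r.observe();i=cams.read_camera('wrist');save(i,n+'.png');np.save(n+'.npy',i);pickle.dump(T_of(s),open(n+'.T','wb'))
    print(s['time_s'],s['tool_pos'].round(4),s['tool_rot'].round(4),s['contact_force'].round(2))
def load(n): return np.load(n+'.npy'),cam('wrist',pickle.load(open(n+'.T','rb')))
if __name__=='__main__': snap(sys.argv[1])
E
python3 snap.py w1
```

```text
1.65 [0.5974 0.1972 0.2197] [-3.141e+00  6.000e-04  1.596e+00] [-0.55 -0.04 -0.21]
```

View pics/w1.png

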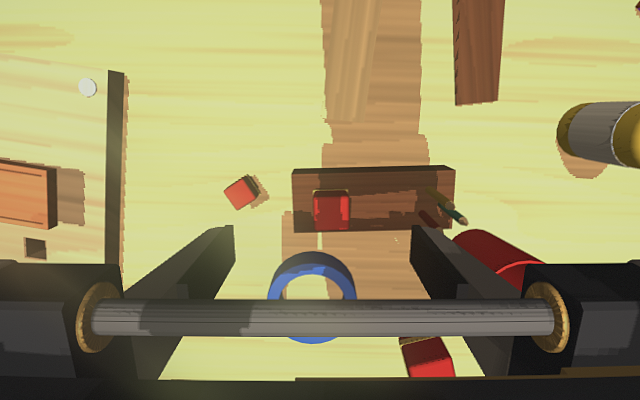

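```bash
python3 -c "
from snap import *
i,c=load('w1');crop(i,'w1c.png',280,155,470,245,4.2)
crop(i,'w1d.png',0,60,140,280,3)"
```

```text
(no output)
```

View pics/w1c.png

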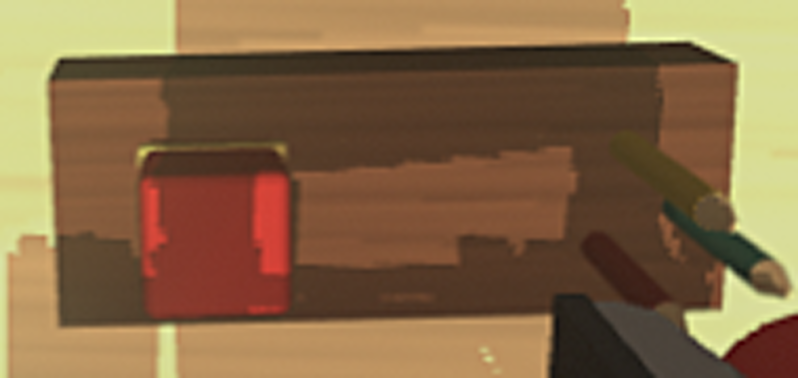

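View pics/w1d.png

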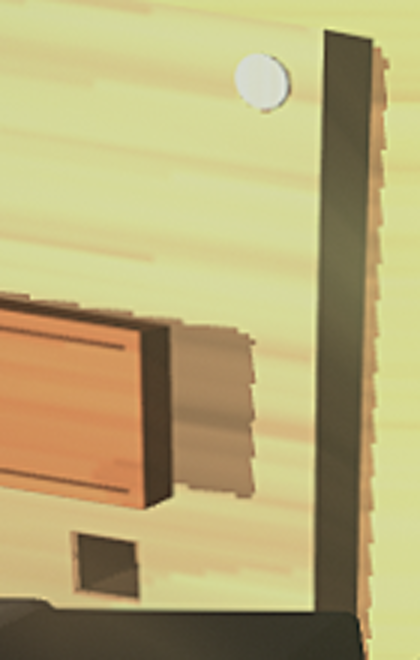

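```bash
python3 -c "
from snap import *
np.set_printoptions(precision=4,suppress=True)
i,c=load('w1')
P=np.array([onz(c,280+x/4.2,155+y/4.2,.076) for x,y in [(143,174),(290,172),(290,316),(146,318)]])
print(P,P.mean(0));E=P-np.roll(P,-1,0);print(np.arctan2(E[:,1],E[:,0]),np.linalg.norm(E,axis=1))
H=np.array([onz(c,280+x/4.2,155+y/4.2,.036) for x,y in [(52,79),(738,66),(62,325)]])
print(H,np.linalg.norm(H[0]-H[1]),np.linalg.norm(H[0]-H[2]),np.arctan2(*(H[1]-H[0])[1::-1]))
P=np.array([onz(c,x/3,60+y/3,.03) for x,y in [(72,532),(137,542),(138,600),(78,594)]]);print(P,P.mean(0))
"
```

```text
[[0.6089 0.1891 0.076 ]
 [0.6077 0.2216 0.076 ]
 [0.6413 0.2231 0.076 ]
 [0.6425 0.1904 0.076 ]] [0.6251 0.2061 0.076 ]
[-1.532  -3.0979  1.6101  0.0395] [0.0325 0.0336 0.0326 0.0336]
[[0.5954 0.1656 0.036 ]
 [0.5879 0.3342 0.036 ]
 [0.6592 0.1685 0.036 ]] 0.1687234001904724 0.06385068388124397 1.6154280038172808
[[ 0.6758 -0.1371  0.03  ]
 [ 0.679  -0.1123  0.03  ]
 [ 0.7026 -0.1161  0.03  ]
 [ 0.701  -0.1395  0.03  ]] [ 0.6896 -0.1262  0.03  ]
```

```bash
python3 -c "
from plan import *
c=plan([.6251,.2057,.16],1.612,3,1)
plan([.6251,.2057,.042],1.612,5,1,start=c)"
```

```text
[[2,9.8,19.9,-0.0005,0,-0.0048,1],[2,9.7,20,-0.0005,0,-0.0048,1],[2,9.8,19.9,-0.0005,0,-0.0048,1]]
[[0,0,23.6,0,0,0,1],[0,0,23.6,0,0,0,1],[0,0,23.6,0,0,0,1],[0,0,23.6,0,0,0,1],[-0.1,0,23.6,0,0,0,1]]
```

Emit:
move_arm:
  steps:
    - [2, 10, 20, 0, 0, -0.005, 1]
    - [2, 10, 20, 0, 0, -0.005, 1]
    - [2, 9.5, 20, 0, 0, -0.005, 1]
    - [0, 0, 30, 0, 0, 0, 1]
    - [0, 0, 30, 0, 0, 0, 1]
    - [0, 0, 30, 0, 0, 0, 1]
    - [0, 0, 20, 0, 0, 0, 1]
    - [0, 0, 8, 0, 0, 0, 1]
    - [0, 0, 0, 0, 0, 0, 1]

```text
time_s: 2.82
tool_pos: [0.6249, 0.2072, 0.0428]
tool_rot: [3.142, -0.0, 1.615]
contact_force: [0.1, -0.0, 0.4]
gripper_width: 0.0917
```

```bash
python3 snap.py w2
```

```text
2.825 [0.6249 0.2072 0.0428] [ 3.1416e+00 -1.0000e-04  1.6153e+00] [ 0.13 -0.01  0.38]
```

View pics/w2.png

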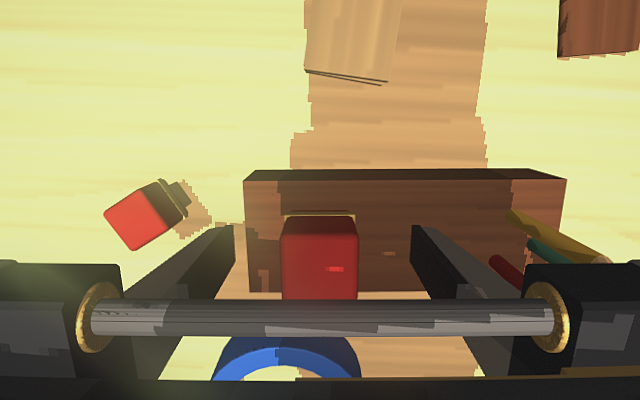

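```bash
python3 -c "
from snap import *
np.set_printoptions(precision=4,suppress=True)
i,c=load('w2')
crop(i,'w2c.png',230,160,410,310,4.4)
"
```

```text
(no output)
```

View pics/w2c.png

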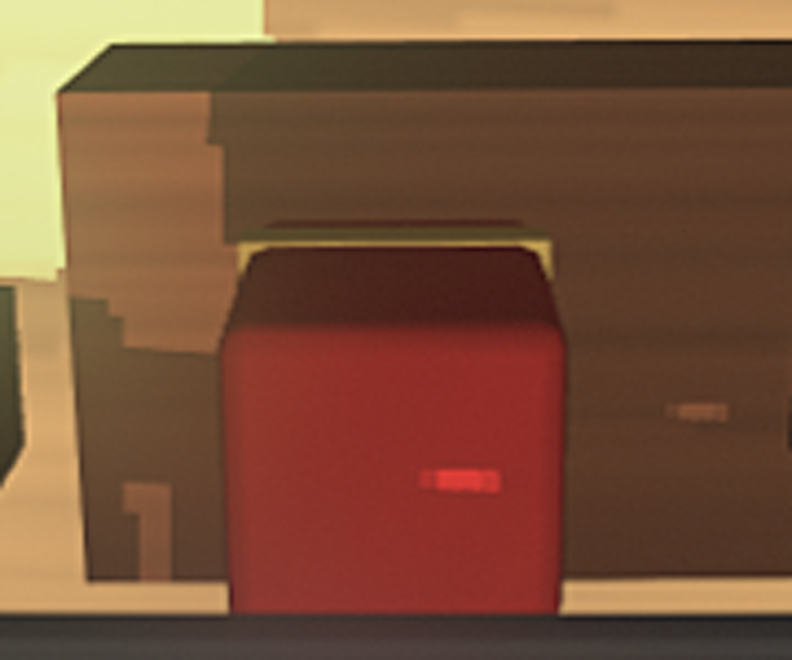

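```bash
python3 -c "
from snap import *
np.set_printoptions(precision=4,suppress=True)
i,c=load('w2')
for x,y,z in [(230,332,.075),(560,330,.075),(239,243,.04),(553,240,.04),(58,93,.036)]: print(onz(c,230+x/4.4,160+y/4.4,z))
"
```

```text
[0.6103 0.1888 0.075 ]
[0.6088 0.2203 0.075 ]
[0.6123 0.186  0.04  ]
[0.6103 0.223  0.04  ]
[0.596 0.164 0.036]
```

Emit:
move_arm:
  steps:
    - [0, 0, 0, 0, 0, 0, 0]
    - [0, 0, 0, 0, 0, 0, -0.4]
    - [0, 0, 0, 0, 0, 0, -0.6]
    - [0, 0, 0, 0, 0, 0, -0.6]
    - [0, 0, 0, 0, 0, 0, -0.6]

```text
time_s: 3.5
tool_pos: [0.625, 0.2068, 0.0426]
tool_rot: [-3.142, 0.0, 1.615]
contact_force: [0.1, 0.3, -0.1]
gripper_width: 0.0439
```

Emit:
move_arm:
  steps:
    - [0, 0, 0, 0, 0, 0, -1]
    - [0, 0, 0, 0, 0, 0, -1]
    - [0, 0, 0, 0, 0, 0, -1]

```text
time_s: 3.88
tool_pos: [0.625, 0.2068, 0.0426]
tool_rot: [-3.142, 0.0, 1.615]
contact_force: [-0.4, -1.0, 0.0]
gripper_width: 0.0338
```

```bash
python3 -c "
from plan import *
c=plan([.625,.2068,.15],1.615,3,-1)
c=plan([.735,-.13,.15],1.437,8,-1,start=c)"
```

```text
[[0,0,-35.8,0,0,0,-1],[0,0,-35.8,0,0,0,-1],[0,0,-35.8,0,0,0,-1]]
[[-42.7,11.9,0,0,0,0.0223,-1],[-42.4,12.8,0,0,0,0.0223,-1],[-42.1,13.8,0,0,0,0.0223,-1],[-41.7,14.7,0,0,0,0.0223,-1],[-41.5,15.6,0,0,0,0.0223,-1],[-41,16.5,0,0,0,0.0223,-1],[-40.7,17.5,0,0,0,0.0223,-1],[-40.3,18.4,0,0,0,0.0223,-1]]
```

Emit:
move_arm:
  steps:
    - [0, 0, -30, 0, 0, 0, -1]
    - [0, 0, -40, 0, 0, 0, -1]
    - [0, 0, -38, 0, 0, 0, -1]
    - [-43, 12, 0, 0, 0, 0.022, -1]
    - [-42, 13, 0, 0, 0, 0.022, -1]
    - [-42, 14, 0, 0, 0, 0.022, -1]
    - [-42, 15, 0, 0, 0, 0.022, -1]
    - [-41, 16, 0, 0, 0, 0.022, -1]
    - [-41, 17, 0, 0, 0, 0.022, -1]
    - [-41, 17, 0, 0, 0, 0.022, -1]
    - [-40, 18, 0, 0, 0, 0.022, -1]
    - [0, 0, 0, 0, 0, 0, -1]
    - [0, 0, 0, 0, 0, 0, -1]

```text
time_s: 5.5
tool_pos: [0.7359, -0.1287, 0.1501]
tool_rot: [-3.141, -0.001, 1.439]
contact_force: [-0.5, 0.6, -0.3]
gripper_width: 0.0338
```

```bash
python3 snap.py w3;python3 -c "
from snap import *
i,c=load('w3')
crop(i,'w3c.png',220,60,420,210,4)"
```

```text
5.5 [ 0.7359 -0.1287  0.1501] [-3.1406e+00 -8.0000e-04  1.4392e+00] [-0.46  0.63 -0.27]
```

View pics/w3.png

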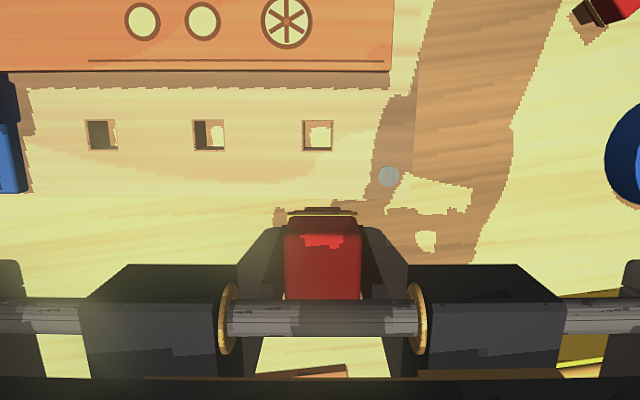

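View pics/w3c.png

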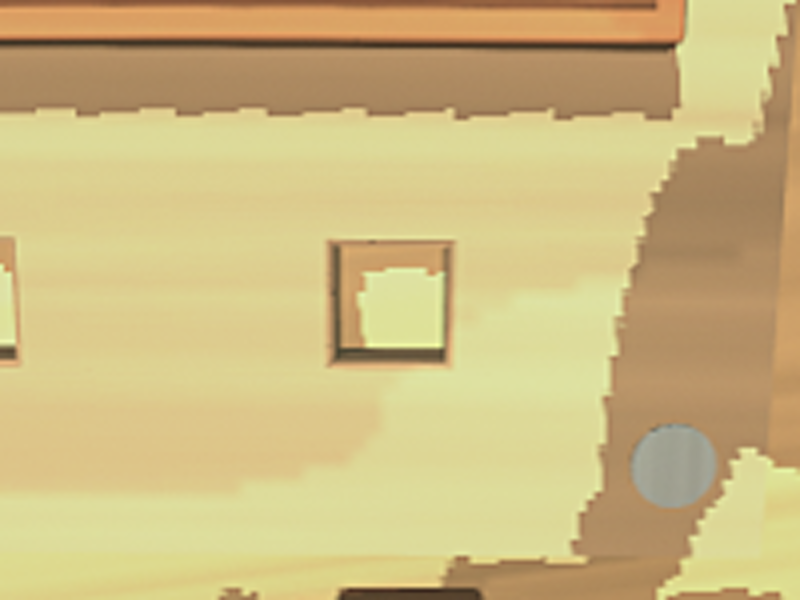

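```bash
python3 -c "
from snap import *
np.set_printoptions(precision=4,suppress=True)
i,c=load('w3')
crop(i,'w3d.png',250,190,390,310,5.5)
def W(p,z):return onz(c,220+p[0]/4,60+p[1]/4,z)
P=np.array([W(p,.03) for p in [(328,240),(455,240),(452,366),(330,365)]]);print(P,P.mean(0))
E=P-np.roll(P,-1,0);print(np.linalg.norm(E,axis=1),np.arctan2(E[:,1],E[:,0]))
h1=onz(c,209,135.5,.03);h2=onz(c,101.5,134.5,.03);print(h1,h2)
d=P.mean(0)-h2;print(np.linalg.norm(d),np.arctan2(-d[0],d[1]))
for p in [(328,240),(455,240),(452,366),(330,365)]: pass
"
```

```text
[[ 0.6755 -0.1378  0.03  ]
 [ 0.6789 -0.1121  0.03  ]
 [ 0.7043 -0.1159  0.03  ]
 [ 0.7007 -0.1411  0.03  ]] [ 0.6898 -0.1267  0.03  ]
[0.0259 0.0257 0.0254 0.0255] [-1.703   2.993   1.4304 -0.1288]
[ 0.6776 -0.2158  0.03  ] [ 0.6644 -0.3052  0.03  ]
0.18021847436649668 -0.14172864624333173
```

View pics/w3d.png

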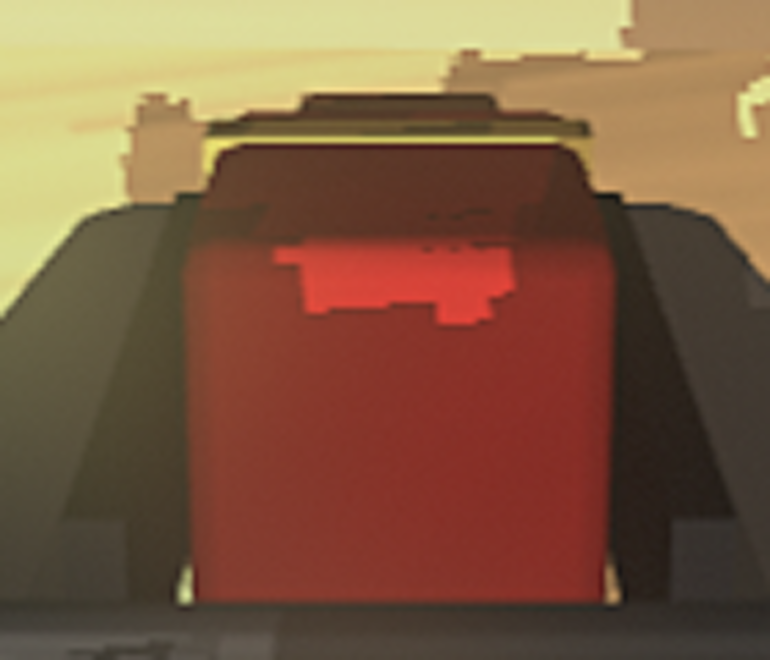

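```bash
python3 -c "
from snap import *
import pickle
np.set_printoptions(precision=4,suppress=True)
i,c=load('w3');T=pickle.load(open('w3.T','rb'))
def W(p,z):
  P=onz(c,250+p[0]/5.5,190+p[1]/5.5,z); return (T[:3,:3].T@(P-T[:3,3]))*1000
s=.1435
for n,p,z in [('collarL',(205,122),s),('collarR',(592,122),s),('topL',(188,246),s+.039),('topR',(613,246),s+.039),('footL',(301,94),s-.027),('footR',(497,94),s-.027),('faceL',(190,300),s+.04),('faceR',(611,300),s+.04)]: print(n,W(p,z))
H=T[:3,:3].T@(np.array([.6898,-.1267,.03])-T[:3,3])*1000;print(H)
"
```

```text
collarL [-19.2341 -13.9361   6.6011]
collarR [ 18.0132 -13.9056   6.6299]
topL [-16.7492 -15.6408 -32.3954]
topR [ 15.6764 -15.6101 -32.3703]
footL [-11.3322  -9.1504  33.6026]
footR [10.3255 -9.1332 33.6194]
faceL [-16.6008 -11.6432 -33.3991]
faceR [ 15.5236 -11.6111 -33.3743]
[ -4.172  -45.869  120.1436]
```

Emit:
move_arm:
  steps:
    - [-1.2, -16, 0, 0, 0, 0.005, -1]
    - [-1.2, -16, 0, 0, 0, 0.005, -1]
    - [-1.2, -15.4, 0, 0, 0, 0, -1]
    - [0, 0, 30, 0, 0, 0, -1]
    - [0, 0, 30, 0, 0, 0, -1]
    - [0, 0, 14, 0, 0, 0, -1]
    - [0, 0, 6, 0, 0, 0, -1]
    - [0, 0, 0, 0, 0, 0, -1]
    - [0, 0, 0, 0, 0, 0, -1]

```text
time_s: 6.68
tool_pos: [0.6897, -0.1267, 0.0721]
tool_rot: [3.139, 0.0, 1.429]
contact_force: [0.5, 0.3, -1.2]
gripper_width: 0.0341
```

```bash
python3 snap.py w4;python3 -c "
from snap import *
i,c=load('w4')
crop(i,'w4c.png',230,160,410,310,4.4)"
```

```text
6.675 [ 0.6897 -0.1267  0.0721] [3.1393e+00 5.0000e-04 1.4291e+00] [ 0.52  0.29 -1.15]
```

View pics/w4c.png

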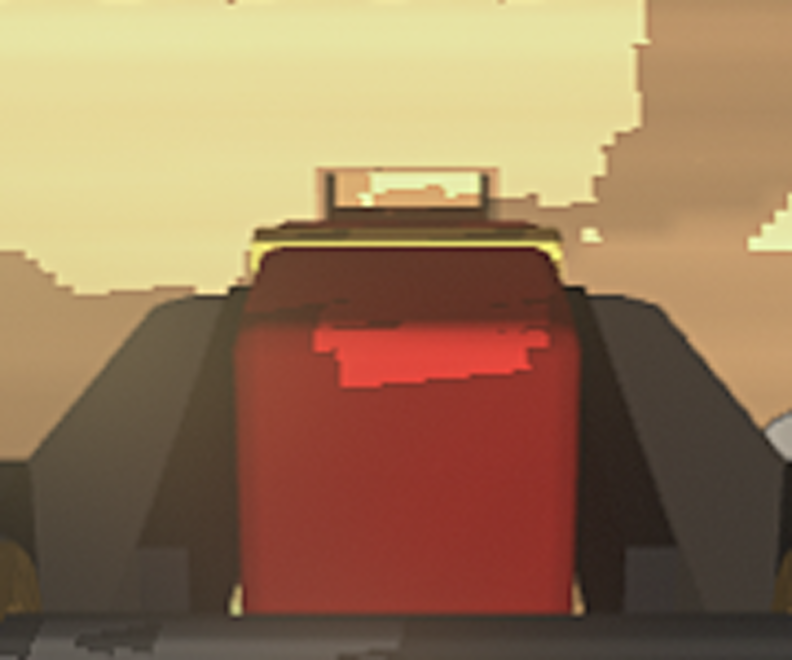

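View pics/w4.png

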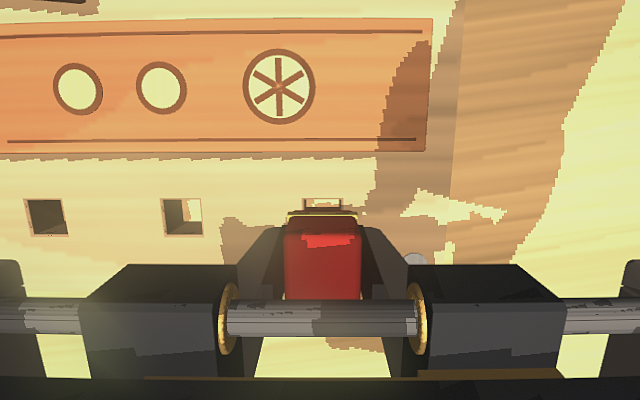

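```bash
python3 -c "
from snap import *
import pickle
np.set_printoptions(precision=4,suppress=True)
i,c=load('w4');T=pickle.load(open('w4.T','rb'))
def pr(t):
  P=T[:3,:3]@(np.array(t)/1000)+T[:3,3]; return (proj(c,P)-[230,160])*4.4
for t in [(-11.3,-9.1,33.6),(10.3,-9.1,33.6),(-19.2,-13.9,6.6),(18,-13.9,6.6)]: print(pr(t))
def W(p,z):
  P=onz(c,230+p[0]/4.4,160+p[1]/4.4,z); return (T[:3,:3].T@(P-T[:3,3]))*1000,P
print(W((316,169),.03),W((499,169),.03))
crop(i,'w4e.png',290,190,360,225,11)
"
```

```text
[328.9735 207.4994]
[485.3607 207.4118]
[252.2156 229.8238]
[561.4501 229.6473]
(array([-13.5135, -12.4378,  42.062 ]), array([ 0.6756, -0.1384,  0.03  ])) (array([ 12.6466, -12.4264,  42.0495]), array([ 0.6793, -0.1125,  0.03  ]))
```

View pics/w4e.png

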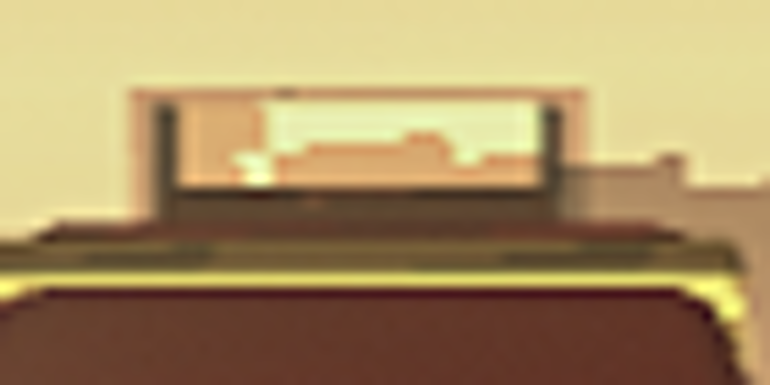

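Emit:
move_arm:
  steps:
    - [0, -0.5, 4, 0, 0, 0, -1]
    - [0, 0, 4, 0, 0, 0, -1]
    - [0, 0, 4, 0, 0, 0, -1]

```text
time_s: 7.1
tool_pos: [0.6882, -0.1264, 0.0582]
tool_rot: [-3.141, -0.0, 1.429]
contact_force: [-0.9, -0.0, -2.1]
gripper_width: 0.0339
```

Emit:
move_arm:
  steps:
    - [0, 0, 5, 0, 0, 0, -1]
    - [0, 0, 5, 0, 0, 0, -1]
    - [0, 0, 5, 0, 0, 0, -1]
    - [0, 0, 4, 0, 0, 0, -1]

```text
time_s: 7.6
tool_pos: [0.6883, -0.1264, 0.0392]
tool_rot: [-3.141, -0.0, 1.429]
contact_force: [-0.7, -0.6, -1.7]
gripper_width: 0.0337
```

Emit:
move_arm:
  steps:
    - [0, 0, 2, 0, 0, 0, -1]
    - [0, 0, 1, 0, 0, 0, -1]
    - [0, 0, 1, 0, 0, 0, -1]

```text
time_s: 7.98
tool_pos: [0.6884, -0.1264, 0.0366]
tool_rot: [-3.141, 0.0, 1.429]
contact_force: [-3.3, 1.4, 7.4]
gripper_width: 0.0337
```

Emit:
move_arm:
  steps:
    - [0, 0, 1, 0, 0, 0, -1]
    - [0, 0, 0, 0, 0, 0, 0.3]
    - [0, 0, 0, 0, 0, 0, 0.3]
    - [0, 0, 0, 0, 0, 0, 0.3]
    - [0, 0, -15, 0, 0, 0, 0.3]
    - [0, 0, -40, 0, 0, 0, 0.3]
    - [0, 0, -50, 0, 0, 0, 0.5]
    - [0, 0, -50, 0, 0, 0, 0.8]
    - [0, 0, -40, 0, 0, 0, 1]
    - [0, 20, 0, 0, 0, 0, 1]
    - [0, 20, 0, 0, 0, 0, 1]
    - [0, 0, 0, 0, 0, 0, 1]

```text
time_s: 9.48
tool_pos: [0.7284, -0.1322, 0.2302]
tool_rot: [3.141, 0.0, 1.429]
contact_force: [-0.1, -0.0, -0.1]
gripper_width: 0.0918
```

```bash
python3 snap.py w5;python3 -c "
from snap import *
i,c=load('w5')
crop(i,'w5c.png',220,100,420,230,4)"
```

```text
9.475 [ 0.7284 -0.1322  0.2302] [3.1408e+00 2.0000e-04 1.4291e+00] [-0.13 -0.05 -0.07]
```

View pics/w5.png

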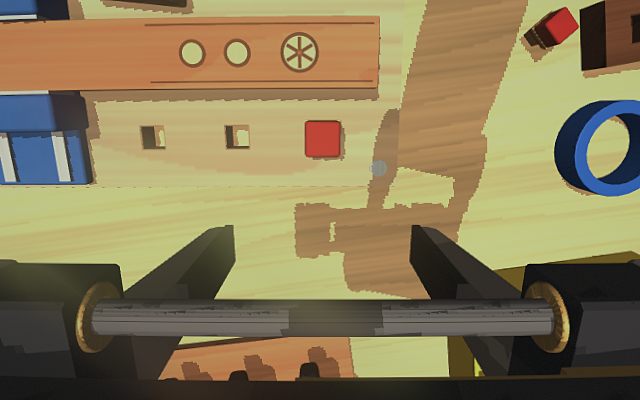

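View pics/w5c.png

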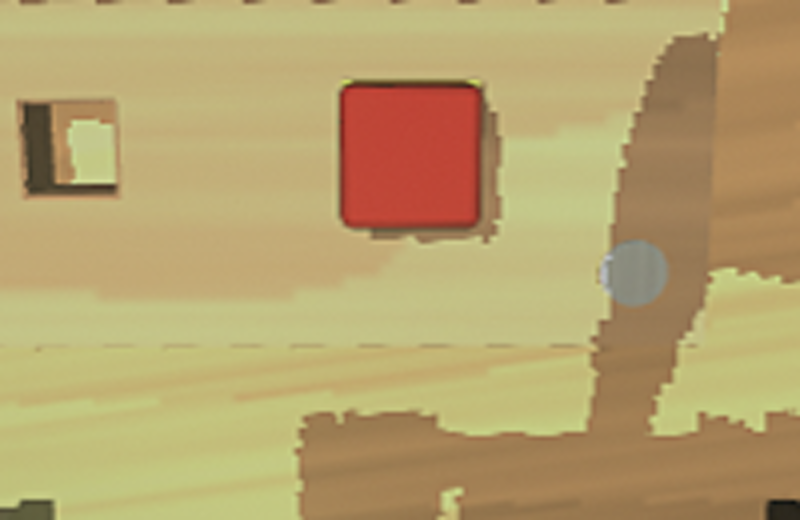

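```bash
python3 -c "
from snap import *
for n,b in [('w5',(300,0,400,110)),('w4',(390,0,450,165)),('w3',(350,40,410,90))]:
  i,c=load(n);k=min(6,590/(b[3]-b[1]));print(n,k);crop(i,n+'s.png',*b,k)
"
```

```text
w5 5.363636363636363
w4 3.5757575757575757
w3 6
```

View pics/w5s.png

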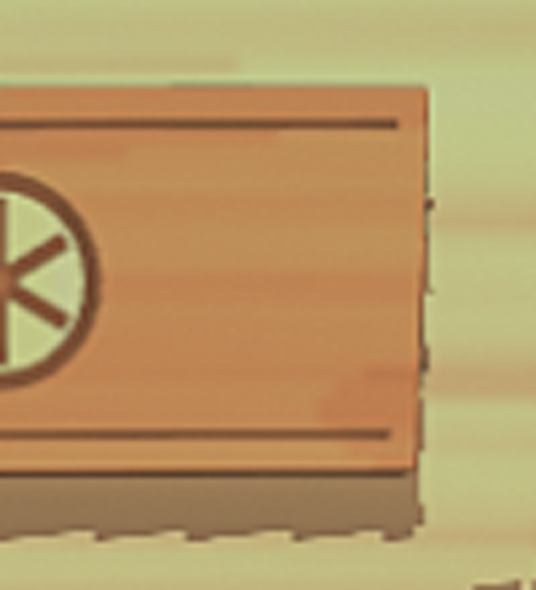

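View pics/w4s.png

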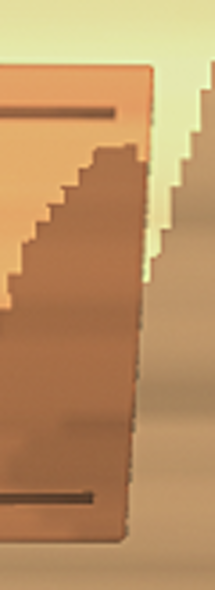

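View pics/w3s.png

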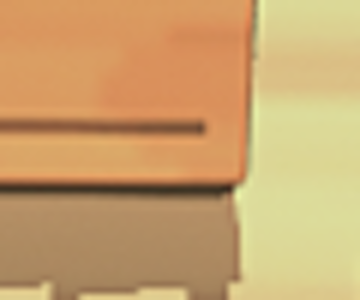

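```bash
python3 -c "
from snap import *
np.set_printoptions(precision=4,suppress=True)
c={n:load(n)[1] for n in ['w3','w4','w5']}
a=[(c['w5'],379.8,16.2),(c['w4'],432.8,18.5)]
b=[(c['w5'],377.4,87.6),(c['w4'],425.5,151.3),(c['w3'],390.7,70.5)]
for o in (a,b,b[:2],b[1:]): print(tri(o))
for z in np.arange(.062,.086,.004):
  print(z,[np.linalg.norm(onz(c[n],*p,z)-onz(c[n],*q,z)) for n,p,q in [('w5',(379.8,16.2),(377.4,87.6)),('w4',(432.8,18.5),(425.5,151.3))]])
ct=cam('top');print([onz(ct,360+x/5,125+y/5,.07) for x,y in [(135,170),(127,252)]])
"
```

```text
(array([ 0.5904, -0.0623,  0.0699]), [array([-0.0001,  0.001 ]), array([ 0.0003, -0.0019])])
(array([ 0.6501, -0.0714,  0.0738]), [array([ 0.0689, -0.0191]), array([-0.1949,  0.1074]), array([ 0.0435, -0.0607])])
(array([ 0.6501, -0.0714,  0.074 ]), [array([ 0.072 , -0.0585]), array([-0.1402,  0.1002])])
(array([ 0.6501, -0.0713,  0.0737]), [array([-0.1426,  0.0594]), array([ 0.1   , -0.0489])])
0.062 [np.float64(0.061559857828227184), np.float64(0.06353189753060075)]
0.066 [np.float64(0.060832163784604466), np.float64(0.06212178017217236)]
0.07 [np.float64(0.060104469740981645), np.float64(0.060711662813743975)]
0.07400000000000001 [np.float64(0.0593767756973587), np.float64(0.059301545455315484)]
0.07800000000000001 [np.float64(0.05864908165373587), np.float64(0.057891428096887104)]
0.08200000000000002 [np.float64(0.05792138761011304), np.float64(0.05648131073845861)]
[array([ 0.6465, -0.0696,  0.07  ]), array([ 0.5901, -0.0637,  0.07  ])]
```

```bash
python3 -c "
from plan import *
c=plan([.52,.26,.2],1.488,9,1)"
```

```text
[[39.9,-29,3.3,0,0,-0.0065,1],[40,-28.8,3.3,0,0,-0.0065,1],[40.3,-28.5,3.4,0,0,-0.0065,1],[40.4,-28.2,3.3,0,0,-0.0065,1],[40.6,-28,3.3,0,0,-0.0065,1],[40.8,-27.7,3.3,0,0,-0.0065,1],[41,-27.4,3.4,0,0,-0.0065,1],[41.1,-27.2,3.3,0,0,-0.0065,1],[41.3,-26.9,3.3,0,0,-0.0065,1]]
```

Emit:
move_arm:
  steps:
    - [40, -29, 3, 0, 0, -0.0065, 1]
    - [40, -29, 3, 0, 0, -0.0065, 1]
    - [40, -28.5, 3, 0, 0, -0.0065, 1]
    - [40.5, -28, 4, 0, 0, -0.0065, 1]
    - [40.5, -28, 3, 0, 0, -0.0065, 1]
    - [41, -28, 3, 0, 0, -0.0065, 1]
    - [41, -27, 4, 0, 0, -0.0065, 1]
    - [41, -27, 3, 0, 0, -0.0065, 1]
    - [41, -27, 3, 0, 0, -0.0065, 1]
    - [0, 0, 0, 0, 0, 0, 1]

```text
time_s: 10.78
tool_pos: [0.5178, 0.2618, 0.2008]
tool_rot: [-3.141, -0.0, 1.492]
contact_force: [0.2, -1.0, 0.4]
gripper_width: 0.0917
```

```bash
python3 snap.py w6
```

```text
10.775 [0.5178 0.2618 0.2008] [-3.141e+00 -3.000e-04  1.492e+00] [ 0.16 -0.98  0.43]
```

View pics/w6.png

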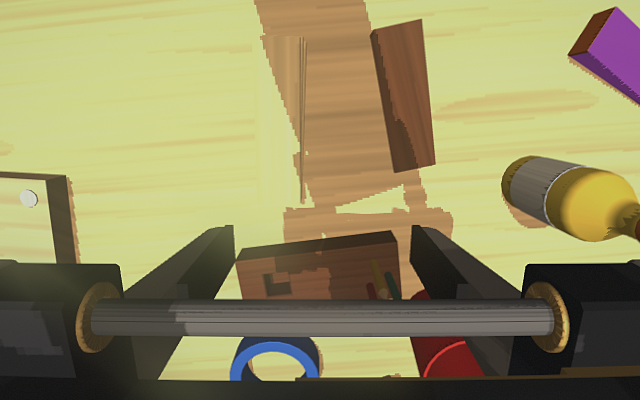

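```bash
python3 -c "
from snap import *
i,c=load('w6')
j=cv2.convertScaleAbs(i[15:225,235:335],alpha=1.6,beta=-120)
j=i[15:225,235:335].astype(float);j=np.clip((j-j.min((0,1)))/(j.max((0,1))-j.min((0,1)))*255,0,255)
j=(255*(j/255)**2.5).astype(np.uint8)
save(cv2.resize(j,None,fx=2.8,fy=2.8,interpolation=cv2.INTER_CUBIC),'w6p.png')
crop(i,'w6w.png',350,10,450,190,3.3)
"
```

```text
(no output)
```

View pics/w6p.png

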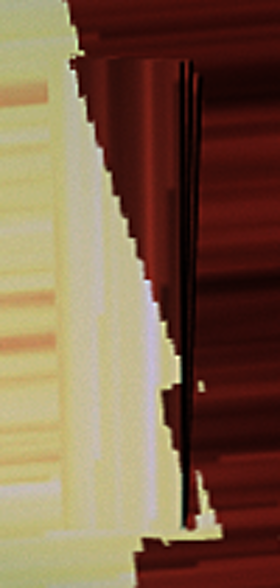

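View pics/w6w.png

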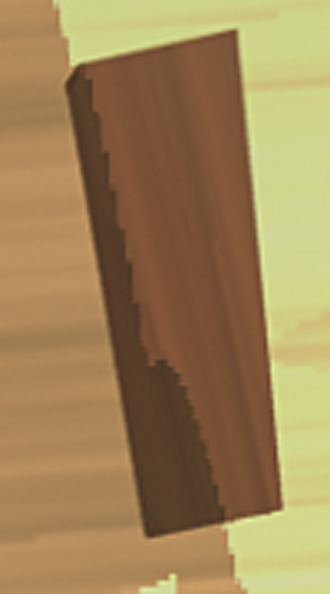

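```bash
python3 -c "
from snap import *
np.set_printoptions(precision=4,suppress=True)
i,c=load('w6')
P=np.array([onz(c,235+x/2.8,15+y/2.8,.027) for x,y in [(68,60),(181,60),(184,526),(62,530)]])
print(P,P.mean(0));E=P-np.roll(P,-1,0);print(np.linalg.norm(E,axis=1),np.arctan2(E[:,1],E[:,0]))
Q=np.array([onz(c,350+x/3.3,10+y/3.3,z) for x,y,z in [(82,64,.0293),(240,30,.0293),(282,508,.006),(147,537,.006)]])
print(Q,Q.mean(0));E=Q-np.roll(Q,-1,0);print(np.linalg.norm(E,axis=1),np.arctan2(E[:,1],E[:,0]))
"
```

```text
[[0.3807 0.2141 0.027 ]
 [0.3837 0.2511 0.027 ]
 [0.5415 0.2374 0.027 ]
 [0.5394 0.1927 0.027 ]] [0.4613 0.2238 0.027 ]
[0.0371 0.1583 0.0447 0.1602] [-1.6531  3.0548  1.5254 -0.1337]
[[0.3835 0.32   0.0293]
 [0.378  0.3638 0.0293]
 [0.5158 0.3818 0.006 ]
 [0.5218 0.3382 0.006 ]] [0.4498 0.351  0.0176]
[0.0442 0.1409 0.0441 0.1414] [-1.4445 -3.0115  1.7083  0.1308]
```

```bash
python3 -c "
from plan import *
c=plan([.3967,.2283,.08],1.484,4,.6)
c=plan([.3967,.2283,.0205],1.484,2,.6,start=c)"
```

```text
[[-10.4,-29.8,30.2,0.0001,0.0001,0.0015,0.6],[-10.5,-29.9,30.3,0.0001,0.0001,0.0015,0.6],[-10.5,-29.8,30.2,0.0001,0.0001,0.0015,0.6],[-10.6,-29.7,30.2,0.0001,0.0001,0.0015,0.6]]
[[0,0,29.8,-0.0001,0,0.0001,0.6],[0,0,29.7,-0.0001,0,0.0001,0.6]]
```

Emit:
move_arm:
  steps:
    - [-10.5, -30, 30, 0, 0, 0.0015, 0.6]
    - [-10.5, -30, 30, 0, 0, 0.0015, 0.6]
    - [-10.5, -30, 30, 0, 0, 0.0015, 0.6]
    - [-10.5, -29.5, 30, 0, 0, 0.0015, 0.6]
    - [0, 0, 30, 0, 0, 0, 0.6]
    - [0, 0, 20, 0, 0, 0, 0.6]
    - [0, 0, 9, 0, 0, 0, 0.6]
    - [0, 0, 0, 0, 0, 0, 0.6]

```text
time_s: 11.82
tool_pos: [0.3978, 0.2273, 0.0216]
tool_rot: [-3.141, 0.0, 1.481]
contact_force: [1.2, 0.8, -0.3]
gripper_width: 0.0736
```

```bash
python3 snap.py w7
```

```text
11.825 [0.3978 0.2273 0.0216] [-3.1412e+00  3.0000e-04  1.4805e+00] [ 1.21  0.83 -0.32]
```

View pics/w7.png

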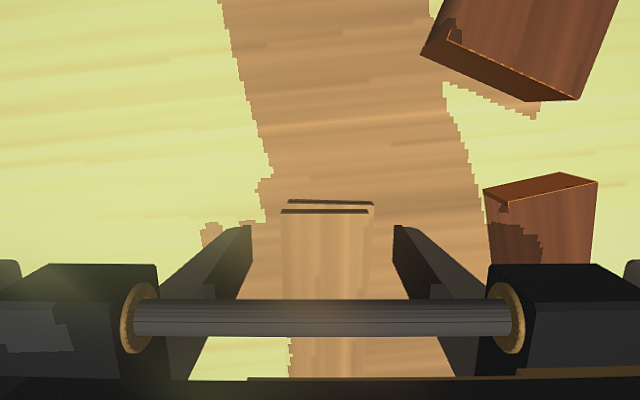

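Emit:
move_arm:
  steps:
    - [0, 0, 1, 0, 0, 0, 0]
    - [0, 0, 0, 0, 0, 0, -1]
    - [0, 0, 0, 0, 0, 0, -1]
    - [0, 0, 0, 0, 0, 0, -1]
    - [0, 0, 0, 0, 0, 0, -1]

```text
time_s: 12.5
tool_pos: [0.3978, 0.2281, 0.0209]
tool_rot: [3.141, -0.0, 1.482]
contact_force: [-0.1, 0.6, 2.2]
gripper_width: 0.0436
```

```bash
python3 -c "
from plan import *
th=-.1417;X=np.array([np.cos(th),np.sin(th)]);pl=np.array([.6132,-.116])
s=r.observe()
c=plan([*s['tool_pos'][:2],.1],s['tool_rot'][2],3,-1)
p=pl-.185*X
c=plan([*p,.1],1.429,8,-1,start=c)
c=plan([*p,.0349],1.429,3,-1,start=c)"
```

```text
[[0,0,-26.4,0.0001,-0.0001,0,-1],[0,0,-26.3,0.0001,-0.0001,0,-1],[0,0,-26.4,0.0001,-0.0001,0,-1]]
[[-39.2,7.6,0,0,0,0.0066,-1],[-39.2,7.8,0,0,0,0.0066,-1],[-39.1,8,0,0,0,0.0066,-1],[-39.1,8.4,0,0,0,0.0066,-1],[-39,8.6,0,0,0,0.0066,-1],[-39,8.8,0,0,0,0.0066,-1],[-38.9,9.1,0,0,0,0.0066,-1],[-38.8,9.4,0,0,0,0.0066,-1]]
[[0,0,21.7,0,0,-0.0001,-1],[0,0,21.7,0,0,-0.0001,-1],[0,0,21.7,0,0,-0.0001,-1]]
```

Emit:
move_arm:
  steps:
    - [0, 0, -26, 0, 0, 0, -1]
    - [0, 0, -27, 0, 0, 0, -1]
    - [0, 0, -26, 0, 0, 0, -1]
    - [-39, 8, 0, 0, 0, 0.0065, -1]
    - [-39, 8, 0, 0, 0, 0.0065, -1]
    - [-39, 8, 0, 0, 0, 0.0065, -1]
    - [-39, 8, 0, 0, 0, 0.0065, -1]
    - [-39, 9, 0, 0, 0, 0.0065, -1]
    - [-39, 9, 0, 0, 0, 0.007, -1]
    - [-39, 9, 0, 0, 0, 0.007, -1]
    - [-39, 9, 0, 0, 0, 0.007, -1]
    - [0, 0, 25, 0, 0, 0, -1]
    - [0, 0, 25, 0, 0, 0, -1]
    - [0, 0, 10, 0, 0, 0, -1]
    - [0, 0, 0, 0, 0, 0, -1]

```text
time_s: 14.38
tool_pos: [0.4297, -0.0893, 0.0392]
tool_rot: [-3.14, -0.0, 1.428]
contact_force: [-0.6, 0.4, -0.3]
gripper_width: 0.0432
```

```bash
python3 snap.py w8; python3 -c "
from h import *
i=cams.read_camera('scene');np.save('s8.npy',i);crop(i,'s8.png',150,200,390,380,3.3)"
```

```text
14.375 [ 0.4297 -0.0893  0.0392] [-3.1401e+00 -5.0000e-04  1.4282e+00] [-0.6   0.42 -0.28]
```

View pics/w8.png

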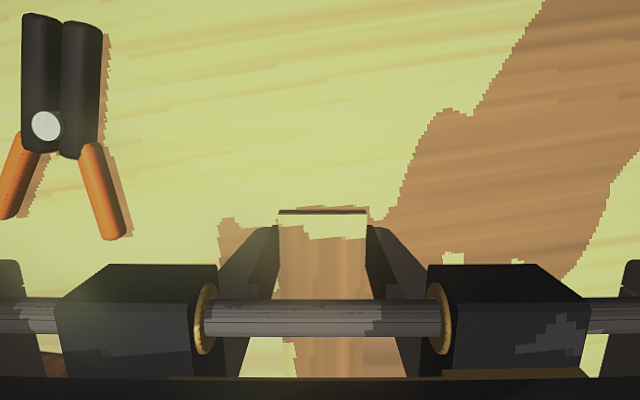

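View pics/s8.png

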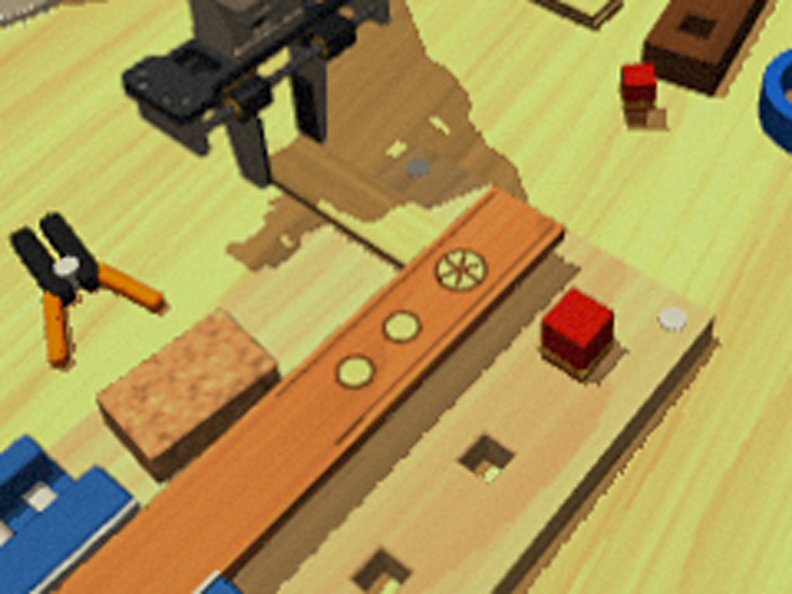

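Emit:
move_arm:
  steps:
    - [0, 0, 3.5, 0, 0, 0, -1]
    - [0, 20, 0, 0, 0, 0, -1]
    - [0, 20, 0, 0, 0, 0, -1]
    - [0, 20, 0, 0, 0, 0, -1]
    - [0, 20, 0, 0, 0, 0, -1]
    - [0, 12, 0, 0, 0, 0, -1]
    - [0, 3, 0, 0, 0, 0, -1]
    - [0, 0, 0, 0, 0, 0, -1]

```text
time_s: 15.48
tool_pos: [0.5239, -0.1031, 0.036]
tool_rot: [-3.141, -0.0, 1.428]
contact_force: [0.1, -0.5, -0.9]
gripper_width: 0.0436
```

Emit:
move_arm:
  steps:
    - [0, 2, 1.5, 0, 0, 0, -1]
    - [0, 2, 1, 0, 0, 0, -1]
    - [0, 1, 0, 0, 0, 0, -1]
    - [0, 1, 0, 0, 0, 0, -1]

```text
time_s: 15.98
tool_pos: [0.5302, -0.1041, 0.0336]
tool_rot: [-3.141, -0.0, 1.428]
contact_force: [-0.5, -0.8, -0.8]
gripper_width: 0.0433
```

Emit:
move_arm:
  steps:
    - [0, 1, 0.5, 0, 0, 0, -1]
    - [0, 1, 0, 0, 0, 0, -1]
    - [0, 1, 0, 0, 0, 0, -1]

```text
time_s: 16.35
tool_pos: [0.5321, -0.1043, 0.0329]
tool_rot: [-3.139, -0.0, 1.428]
contact_force: [-6.1, 0.1, 4.5]
gripper_width: 0.0436
```

Emit:
move_arm:
  steps:
    - [0, -1, -0.5, 0, 0, 0, -1]
    - [0, 0, 0, 0, 0, 0, 0.3]
    - [0, 0, 0, 0, 0, 0, 0.3]
    - [0, 0, 0, 0, 0, 0, 0.3]
    - [0, 0, -20, 0, 0, 0, 0.3]
    - [0, -20, -40, 0, 0, 0, 0.6]
    - [0, -20, -20, 0, 0, 0, 0.6]
    - [0, 0, 0, 0, 0, 0, 0.6]

```text
time_s: 17.35
tool_pos: [0.4933, -0.099, 0.1152]
tool_rot: [3.138, 0.001, 1.428]
contact_force: [0.0, 0.7, -1.1]
gripper_width: 0.0732
```

```bash
python3 snap.py w9; python3 -c "
from h import *
i=cams.read_camera('scene');np.save('s9.npy',i);crop(i,'s9.png',150,200,390,380,3.3)"
```

```text
17.35 [ 0.4933 -0.099   0.1152] [3.1379e+00 1.0000e-03 1.4278e+00] [ 0.02  0.72 -1.07]
```

View pics/w9.png

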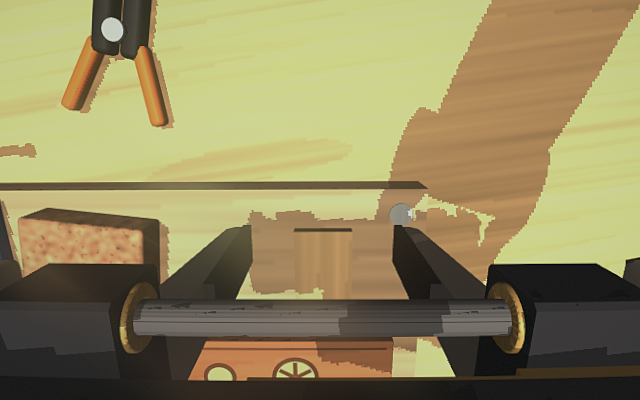

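View pics/s9.png

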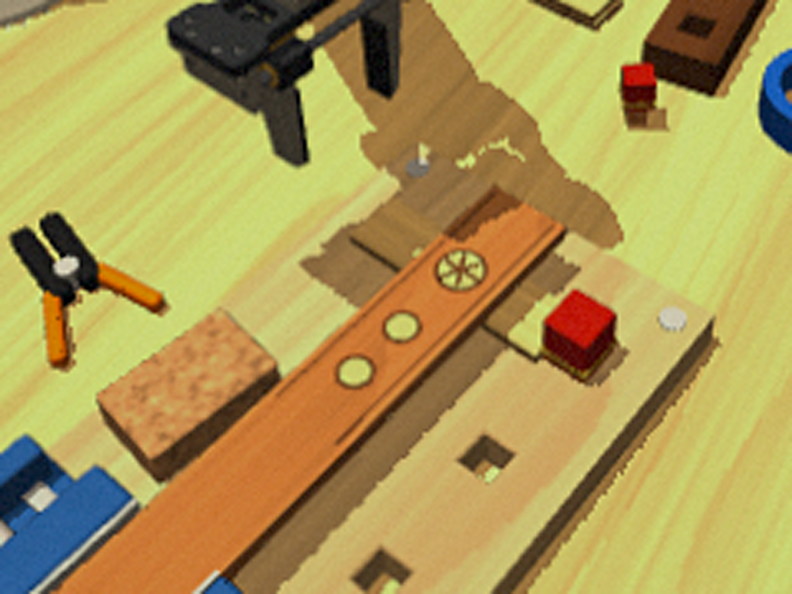

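```bash
python3 -c "
from plan import *
from snap import load
np.set_printoptions(precision=4,suppress=True)
i,cw=load('w9');print(onz(cw,294,228.5,.039),onz(cw,352,228.5,.039))
c=plan([.47,.225,.15],1.482,8,.6)"
```

```text
[ 0.5097 -0.1234  0.039 ] [ 0.5159 -0.0806  0.039 ]
[[39.6,-8.6,-4.6,0,0,-0.0068,0.6],[39.7,-8.3,-4.6,0,0,-0.0068,0.6],[39.8,-8,-4.6,0,0,-0.0068,0.6],[39.8,-7.8,-4.6,0,0,-0.0068,0.6],[39.9,-7.5,-4.6,0,0,-0.0068,0.6],[39.9,-7.2,-4.6,0,0,-0.0068,0.6],[39.9,-7,-4.6,0,0,-0.0068,0.6],[40,-6.7,-4.6,0,0,-0.0068,0.6]]
```

Emit:
move_arm:
  steps:
    - [40, -8.5, -4.5, 0, 0, -0.007, 0.6]
    - [40, -8.5, -4.5, 0, 0, -0.007, 0.6]
    - [40, -8, -4.5, 0, 0, -0.007, 0.6]
    - [40, -8, -4.5, 0, 0, -0.007, 0.6]
    - [40, -7.5, -4.5, 0, 0, -0.007, 0.6]
    - [40, -7, -4.5, 0, 0, -0.007, 0.6]
    - [40, -7, -4.5, 0, 0, -0.007, 0.6]
    - [39, -6.5, -4.5, 0, 0, -0.007, 0.6]
    - [0, 0, 0, 0, 0, 0, 0.6]
    - [0, 0, 0, 0, 0, 0, 0.6]

```text
time_s: 18.7
tool_pos: [0.4695, 0.2249, 0.1484]
tool_rot: [-3.14, 0.001, 1.484]
contact_force: [-1.0, 0.7, 0.6]
gripper_width: 0.0735
```

```bash
python3 snap.py w10; python3 -c "
from snap import *
i,c=load('w10')
j=i[60:300,230:430].astype(float);j=np.clip((j-j.min((0,1)))/(j.max((0,1))-j.min((0,1)))*255,0,255)
j=(255*(j/255)**2).astype(np.uint8)
save(cv2.resize(j,None,fx=2.5,fy=2.5,interpolation=cv2.INTER_CUBIC),'w10p.png')"
```

```text
18.7 [0.4695 0.2249 0.1484] [-3.1399e+00  1.0000e-03  1.4842e+00] [-1.    0.73  0.61]
```

View pics/w10.png

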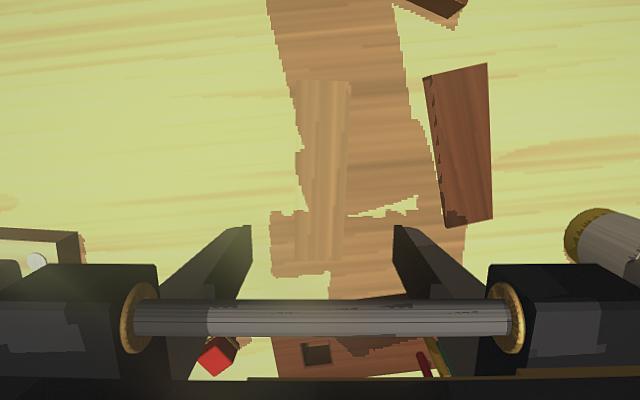

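View pics/w10p.png

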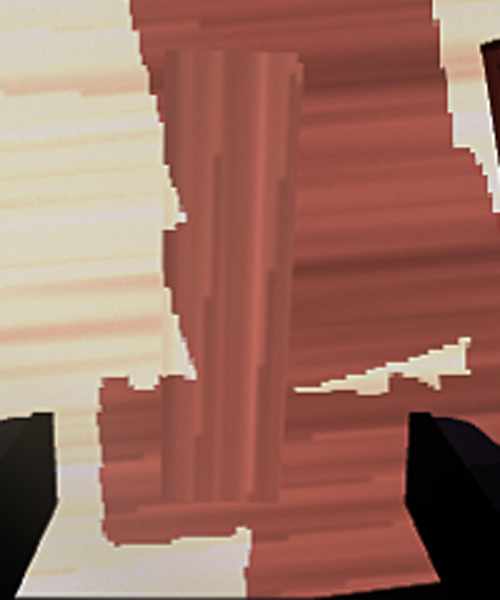

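```bash
python3 -c "
from snap import *
np.set_printoptions(precision=4,suppress=True)
i,c=load('w10')
P=np.array([onz(c,230+x/2.5,60+y/2.5,.018) for x,y in [(164,50),(297,52),(280,500),(162,501)]])
print(P,P.mean(0));E=P-np.roll(P,-1,0);print(np.linalg.norm(E,axis=1),np.arctan2(E[:,1],E[:,0]))
crop(i,'w10w.png',410,50,510,240,3.1)
"
```

```text
[[0.3769 0.2102 0.018 ]
 [0.3813 0.2538 0.018 ]
 [0.5397 0.2366 0.018 ]
 [0.5363 0.1927 0.018 ]] [0.4586 0.2233 0.018 ]
[0.0439 0.1593 0.044  0.1604] [-1.6721  3.0329  1.4933 -0.1094]
```

View pics/w10w.png

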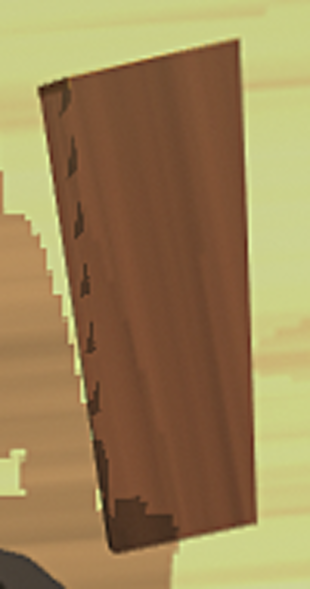

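```bash
python3 -c "
from plan import *
c=plan([.395,.2305,.06],1.466,3,.6)
c=plan([.395,.2305,.012],1.466,3,.6,start=c)"
```

```text
[[-0.2,-24.9,29.6,-0.0005,0.0003,0.0058,0.6],[-0.3,-24.9,29.5,-0.0005,0.0003,0.0058,0.6],[-0.5,-24.9,29.5,-0.0005,0.0003,0.0058,0.6]]
[[0,0,16,0,0,0,0.6],[0,0,16,0,0,0,0.6],[0,0,16,0,0,0,0.6]]
```

Emit:
move_arm:
  steps:
    - [-0.3, -25, 29.5, 0, 0, 0.006, 0.6]
    - [-0.3, -25, 29.5, 0, 0, 0.006, 0.6]
    - [-0.4, -25, 29.5, 0, 0, 0.006, 0.6]
    - [0, 0, 24, 0, 0, 0, 0.6]
    - [0, 0, 16, 0, 0, 0, 0.6]
    - [0, 0, 6, 0, 0, 0, 0.6]
    - [0, 0, 1, 0, 0, 0, 0.6]
    - [0, 0, 0, 0, 0, 0, 0.6]

```text
time_s: 19.75
tool_pos: [0.3958, 0.2314, 0.0148]
tool_rot: [3.14, -0.001, 1.466]
contact_force: [0.8, 0.1, -0.2]
gripper_width: 0.0733
```

Emit:
move_arm:
  steps:
    - [0, 0, 2, 0, 0, 0, 0.3]
    - [0, 0, 0, 0, 0, 0, -1]
    - [0, 0, 0, 0, 0, 0, -1]
    - [0, 0, 0, 0, 0, 0, -1]
    - [0, 0, 0, 0, 0, 0, -1]
    - [0, 0, 0, 0, 0, 0, -1]

```text
time_s: 20.5
tool_pos: [0.395, 0.2314, 0.0122]
tool_rot: [3.141, -0.0, 1.466]
contact_force: [-0.3, 0.0, 1.5]
gripper_width: 0.0438
```

```bash
python3 snap.py w11; python3 -c "
from plan import *
th=-.1417;X=np.array([np.cos(th),np.sin(th)]);pl=np.array([.6132,-.116])
s=r.observe()
c=plan([*s['tool_pos'][:2],.11],s['tool_rot'][2],3,-1)
p=pl-.185*X
c=plan([*p,.11],1.429,8,-1,start=c)
"
```

```text
20.5 [0.395  0.2314 0.0122] [ 3.1415e+00 -1.0000e-04  1.4660e+00] [-0.35  0.02  1.52]
[[0,0,-32.6,0,0,0,-1],[0,0,-32.6,0,0,0,-1],[0,0,-32.6,0,0,0,-1]]
[[-39.5,8.6,0,0,0,0.0046,-1],[-39.4,8.7,0,0,0,0.0046,-1],[-39.4,8.9,0,0,0,0.0046,-1],[-39.4,9.1,0,0,0,0.0046,-1],[-39.3,9.3,0,0,0,0.0046,-1],[-39.2,9.5,0,0,0,0.0046,-1],[-39.3,9.6,0,0,0,0.0046,-1],[-39.1,9.8,0,0,0,0.0046,-1]]
```

View pics/w11.png

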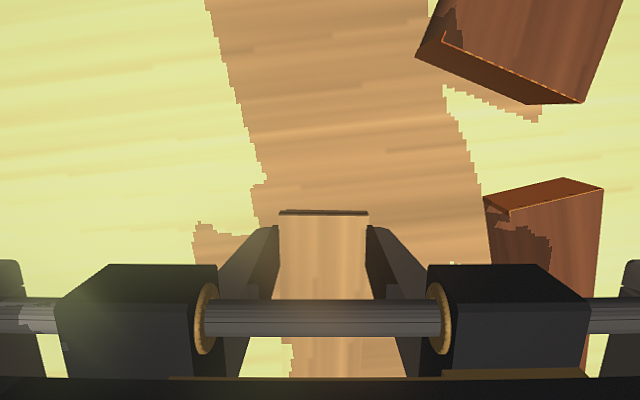

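Emit:
move_arm:
  steps:
    - [0, 0, -32, 0, 0, 0, -1]
    - [0, 0, -33, 0, 0, 0, -1]
    - [0, 0, -33, 0, 0, 0, -1]
    - [-39.5, 9, 0, 0, 0, 0.0045, -1]
    - [-39.5, 9, 0, 0, 0, 0.0045, -1]
    - [-39.5, 9, 0, 0, 0, 0.0045, -1]
    - [-39.5, 9, 0, 0, 0, 0.0045, -1]
    - [-39, 9, 0, 0, 0, 0.0045, -1]
    - [-39, 9.5, 0, 0, 0, 0.0045, -1]
    - [-39, 9.5, 0, 0, 0, 0.005, -1]
    - [-39, 9.5, 0, 0, 0, 0.005, -1]
    - [0, 0, 25, 0, 0, 0, -1]
    - [0, 0, 25, 0, 0, 0, -1]
    - [0, 0, 12, 0, 0, 0, -1]
    - [0, 0, 0, 0, 0, 0, -1]
    - [0, 0, 0, 0, 0, 0, -1]

```text
time_s: 22.55
tool_pos: [0.4308, -0.0895, 0.049]
tool_rot: [3.14, 0.001, 1.429]
contact_force: [0.3, -0.6, 0.6]
gripper_width: 0.0436
```

```bash
python3 -c "
from h import *
i=cams.read_camera('scene');np.save('s12.npy',i);crop(i,'s12.png',150,200,390,380,3.3)"
```

```text
(no output)
```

View pics/s12.png

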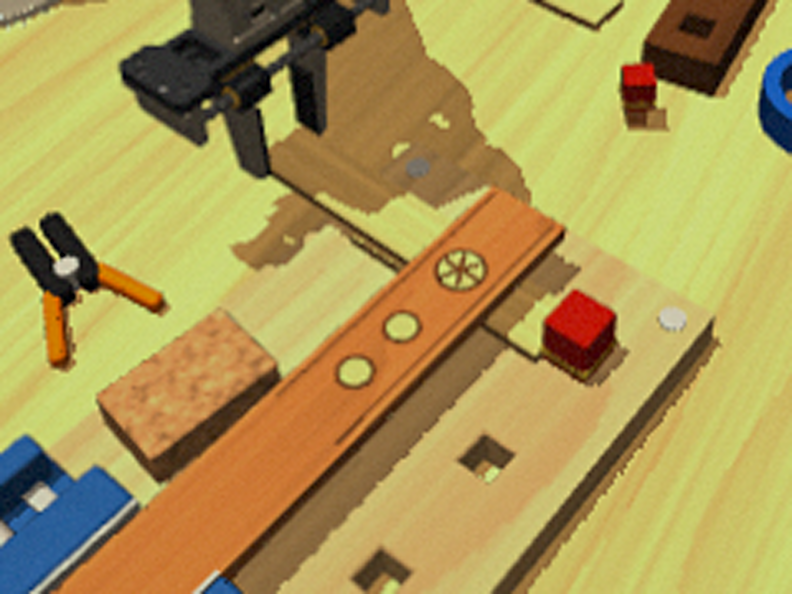

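Emit:
move_arm:
  steps:
    - [0, 0, 3.5, 0, 0, 0, -1]
    - [0, 20, 0, 0, 0, 0, -1]
    - [0, 20, 0, 0, 0, 0, -1]
    - [0, 20, 0, 0, 0, 0, -1]
    - [0, 20, 0, 0, 0, 0, -1]
    - [0, 12, 0, 0, 0, 0, -1]
    - [0, 3, 0, 0, 0, 0, -1]
    - [0, 0, 0, 0, 0, 0, -1]

```text
time_s: 23.6
tool_pos: [0.5238, -0.1026, 0.0445]
tool_rot: [-3.141, -0.0, 1.429]
contact_force: [0.1, -0.1, -0.4]
gripper_width: 0.0439
```

Emit:
move_arm:
  steps:
    - [0, 3, 0.5, 0, 0, 0, -1]
    - [0, 2, 0.5, 0, 0, 0, -1]
    - [0, 1, 0.5, 0, 0, 0, -1]
    - [0, 1, 0, 0, 0, 0, -1]
    - [0, 0, 0, 0, 0, 0, -1]

```text
time_s: 24.22
tool_pos: [0.5311, -0.1037, 0.0431]
tool_rot: [-3.142, -0.0, 1.429]
contact_force: [0.7, -0.1, -0.4]
gripper_width: 0.0436
```

Emit:
move_arm:
  steps:
    - [0, 1, 0.7, 0, 0, 0, -1]
    - [0, 1, 0.3, 0, 0, 0, -1]
    - [0, 1, 0, 0, 0, 0, -1]

```text
time_s: 24.6
tool_pos: [0.5316, -0.1036, 0.0422]
tool_rot: [-3.135, -0.0, 1.43]
contact_force: [-13.2, 1.3, 11.7]
gripper_width: 0.0437
```

Emit:
move_arm:
  steps:
    - [0, -2, -0.7, 0, 0, 0, -1]
    - [0, 0, 0, 0, 0, 0, -1]
    - [0, 0, 0, 0, 0, 0, 0.3]
    - [0, 0, 0, 0, 0, 0, 0.3]
    - [0, 0, 0, 0, 0, 0, 0.3]
    - [0, 0, -20, 0, 0, 0, 0.3]
    - [0, -20, -40, 0, 0, 0, 0.6]
    - [0, -20, -20, 0, 0, 0, 0.6]
    - [0, 0, 0, 0, 0, 0, 0.6]

```text
time_s: 25.72
tool_pos: [0.4933, -0.0986, 0.1245]
tool_rot: [3.138, 0.001, 1.429]
contact_force: [0.2, 0.1, -0.3]
gripper_width: 0.0735
```

```bash
python3 snap.py w13; python3 -c "
from plan import *
from snap import load
i=cams.read_camera('scene');np.save('s13.npy',i);crop(i,'s13.png',150,200,390,380,3.3)
i,c=load('w13');crop(i,'w13c.png',270,200,380,260,7)
c=plan([.47,.32,.16],1.571+.1305,9,1)"
```

```text
25.725 [ 0.4933 -0.0986  0.1245] [3.1377e+00 1.1000e-03 1.4287e+00] [ 0.16  0.06 -0.25]
[[45.6,-9.1,-4.2,0,0,-0.0303,1],[45.9,-7.7,-4.2,0,0,-0.0303,1],[46.1,-6.3,-4.1,0,0,-0.0303,1],[46.3,-4.8,-4.2,0,0,-0.0303,1],[46.4,-3.5,-4.2,0,0,-0.0303,1],[46.5,-2.1,-4.2,0,0,-0.0303,1],[46.6,-0.7,-4.1,0,0,-0.0303,1],[46.5,0.8,-4.2,0,0,-0.0303,1],[46.5,2.1,-4.2,0,0,-0.0303,1]]
```

View pics/s13.png

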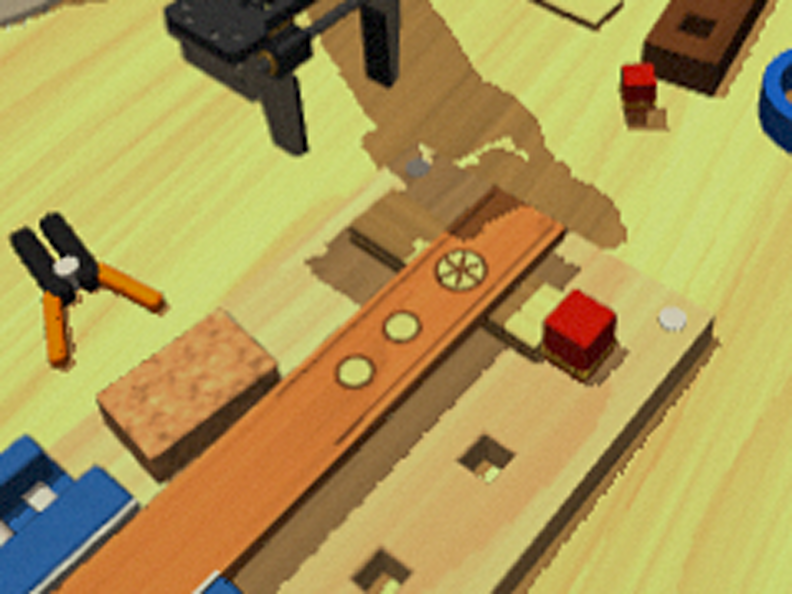

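View pics/w13c.png

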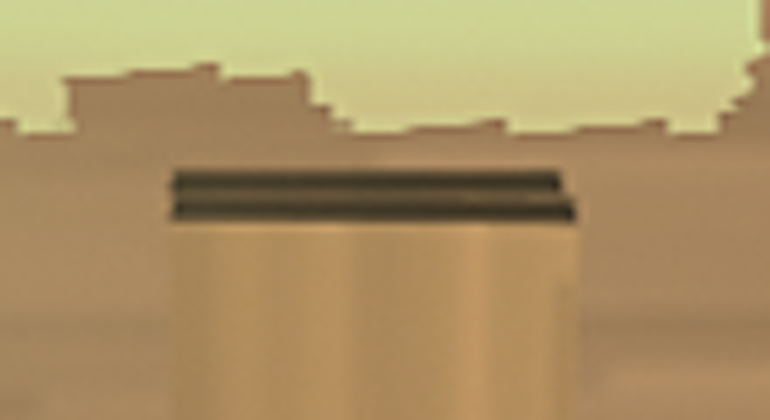

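```bash
python3 -c "
from snap import *
np.set_printoptions(precision=4,suppress=True)
i,c=load('w11')
for z in (0,.03,.045): print(z,[onz(c,*p,z)[:2] for p in [(416,57),(443,38),(583,103),(484,196),(603,187),(566,178)]])
i,c=load('w10')
Q=np.array([onz(c,410+x/3.1,50+y/3.1,z) for x,y,z in [(72,78,.0293),(239,40,.0293),(257,522,.006),(110,552,.006)]])
print(Q,Q.mean(0));E=Q-np.roll(Q,-1,0);print(np.linalg.norm(E,axis=1),np.arctan2(E[:,1],E[:,0]))
"
```

```text
0 [array([0.3082, 0.2864]), array([0.3006, 0.3001]), array([0.3386, 0.372 ]), array([0.3829, 0.3203]), array([0.3848, 0.3864]), array([0.3776, 0.3652])]
0.03 [array([0.3116, 0.2783]), array([0.3053, 0.2897]), array([0.337 , 0.3498]), array([0.374 , 0.3067]), array([0.3756, 0.3619]), array([0.3696, 0.3442])]
0.045 [array([0.3133, 0.2743]), array([0.3076, 0.2846]), array([0.3362, 0.3388]), array([0.3696, 0.2999]), array([0.371 , 0.3497]), array([0.3656, 0.3337])]
[[0.3835 0.3201 0.0293]
 [0.3776 0.3631 0.0293]
 [0.5156 0.3824 0.006 ]
 [0.5213 0.3372 0.006 ]] [0.4495 0.3507 0.0176]
[0.0434 0.1413 0.0455 0.1408] [-1.4339 -3.0024  1.6952  0.1238]
```

```bash
python3 -c "
from plan import *
c=plan([.399,.345,.09],1.571+.13,10,.8)"
```

```text
[[42.5,-15.6,3.2,0,0,-0.0272,0.8],[43,-14.3,3.3,0,0,-0.0272,0.8],[43.3,-13.3,3.2,0,0,-0.0272,0.8],[43.7,-12,3.2,0,0,-0.0272,0.8],[44,-10.8,3.3,0,0,-0.0272,0.8],[44.3,-9.7,3.2,0,0,-0.0272,0.8],[44.5,-8.4,3.3,0,0,-0.0272,0.8],[44.7,-7.2,3.2,0,0,-0.0272,0.8],[44.9,-6,3.2,0,0,-0.0272,0.8],[45,-4.8,3.3,0,0,-0.0272,0.8]]
```

Emit:
move_arm:
  steps:
    - [42.5, -15.5, 3, 0, 0, -0.027, 0.8]
    - [43, -14.5, 3, 0, 0, -0.027, 0.8]
    - [43.5, -13, 3, 0, 0, -0.027, 0.8]
    - [43.5, -12, 3, 0, 0, -0.027, 0.8]
    - [44, -11, 3, 0, 0, -0.027, 0.8]
    - [44.5, -9.5, 3, 0, 0, -0.027, 0.8]
    - [44.5, -8.5, 3, 0, 0, -0.027, 0.8]
    - [44.5, -7, 4, 0, 0, -0.027, 0.8]
    - [45, -6, 4, 0, 0, -0.028, 0.8]
    - [45, -5, 4, 0, 0, -0.028, 0.8]
    - [0, 0, 0, 0, 0, 0, 0.8]

```text
time_s: 27.2
tool_pos: [0.3977, 0.3471, 0.088]
tool_rot: [-3.139, 0.001, 1.705]
contact_force: [0.5, 0.0, 0.3]
gripper_width: 0.0827
```

```bash
python3 snap.py w14
```

```text
27.2 [0.3977 0.3471 0.088 ] [-3.1391e+00  5.0000e-04  1.7050e+00] [0.54 0.04 0.25]
```

View pics/w14.png

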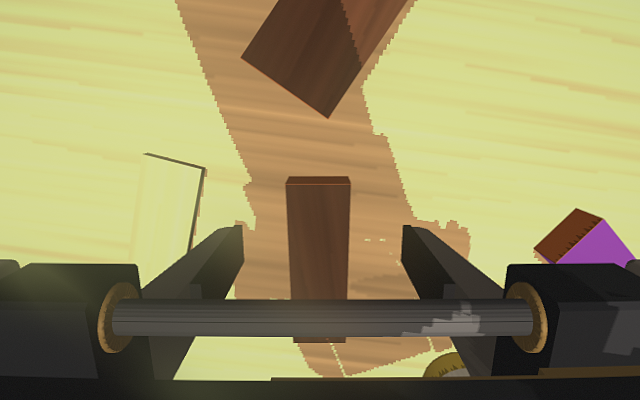

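```bash
python3 -c "
from snap import *
import pickle
np.set_printoptions(precision=4,suppress=True)
i,c=load('w14');T=pickle.load(open('w14.T','rb'))
for p in [(286,184),(350,184)]:
  P=onz(c,*p,.0293);print(P,T[:3,:3].T@(P-T[:3,3])*1000)
"
```

```text
[0.3826 0.3196 0.0293] [-25.179  -18.4346  58.724 ]
[0.3769 0.3622 0.0293] [ 17.8033 -18.4169  58.7024]
```

Emit:
move_arm:
  steps:
    - [-3, 0, 20, 0, 0, 0, 0.8]
    - [0, 0, 30, 0, 0, 0, 0.8]
    - [0, 0, 22, 0, 0, 0, 0.8]
    - [0, 0, 9, 0, 0, 0, 0.8]
    - [0, 0, 1, 0, 0, 0, 0.8]
    - [0, 0, 0, 0, 0, 0, 0.8]

```text
time_s: 28.0
tool_pos: [0.4004, 0.3423, 0.0086]
tool_rot: [3.14, -0.0, 1.701]
contact_force: [-0.2, 0.6, 0.2]
gripper_width: 0.0828
```

Emit:
move_arm:
  steps:
    - [0, 0, 2.5, 0, 0, 0, 0.4]
    - [0, 0, 0, 0, 0, 0, -1]
    - [0, 0, 0, 0, 0, 0, -1]
    - [0, 0, 0, 0, 0, 0, -1]
    - [0, 0, 0, 0, 0, 0, -1]
    - [0, 0, 0, 0, 0, 0, -1]
    - [0, 0, 0, 0, 0, 0, -1]

```text
time_s: 28.88
tool_pos: [0.3995, 0.3423, 0.0054]
tool_rot: [3.142, -0.0, 1.701]
contact_force: [-0.2, 1.1, 1.7]
gripper_width: 0.0439
```

```bash
python3 snap.py w15; python3 -c "
from plan import *
th=-.1417;X=np.array([np.cos(th),np.sin(th)]);pl=np.array([.6132,-.116])
s=r.observe()
c=plan([*s['tool_pos'][:2],.12],s['tool_rot'][2],3,-1)
p=pl-.178*X
c=plan([*p,.12],1.429,10,-1,start=c)
"
```

```text
28.875 [0.3995 0.3423 0.0054] [ 3.1415e+00 -2.0000e-04  1.7010e+00] [-0.21  1.08  1.74]
[[0,0,-38.2,0,-0.0001,0,-1],[0,0,-38.2,0,-0.0001,0,-1],[0,0,-38.2,0,-0.0001,0,-1]]
[[-43.4,-1.9,0,0,0,0.0272,-1],[-43.5,-0.7,0,0,0,0.0272,-1],[-43.5,0.4,0,0,0,0.0272,-1],[-43.4,1.7,0,0,0,0.0272,-1],[-43.4,2.8,0,0,0,0.0272,-1],[-43.3,4,0,0,0,0.0272,-1],[-43.2,5.2,0,0,0,0.0272,-1],[-43,6.3,0.1,0,0,0.0272,-1],[-42.8,7.5,0,0,0,0.0272,-1],[-42.6,8.7,0,0,0,0.0272,-1]]
```

View pics/w15.png

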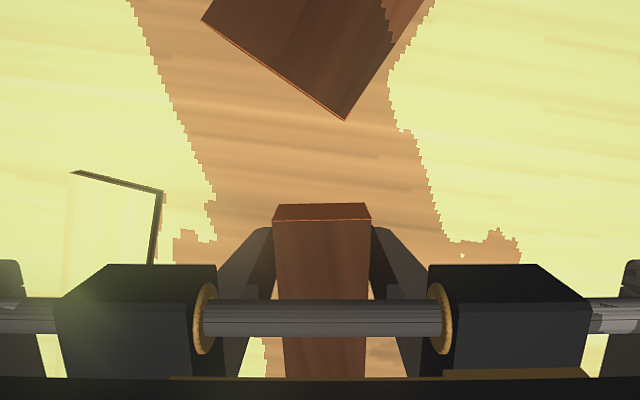

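Emit:
move_arm:
  steps:
    - [0, 0, -38, 0, 0, 0, -1]
    - [0, 0, -38, 0, 0, 0, -1]
    - [0, 0, -38, 0, 0, 0, -1]
    - [-43.5, -2, 0, 0, 0, 0.027, -1]
    - [-43.5, -1, 0, 0, 0, 0.027, -1]
    - [-43.5, 0.5, 0, 0, 0, 0.027, -1]
    - [-43.5, 1.5, 0, 0, 0, 0.027, -1]
    - [-43.5, 3, 0, 0, 0, 0.027, -1]
    - [-43.5, 4, 0, 0, 0, 0.027, -1]
    - [-43, 5, 0, 0, 0, 0.027, -1]
    - [-43, 6.5, 0, 0, 0, 0.027, -1]
    - [-43, 7.5, 0, 0, 0, 0.028, -1]
    - [-42.5, 8.5, 0, 0, 0, 0.028, -1]
    - [0, 0, 25, 0, 0, 0, -1]
    - [0, 0, 20, 0, 0, 0, -1]
    - [0, 0, 14, 0, 0, 0, -1]
    - [0, 0, 0, 0, 0, 0, -1]
    - [0, 0, 0, 0, 0, 0, -1]

```text
time_s: 31.18
tool_pos: [0.4374, -0.0915, 0.061]
tool_rot: [3.141, 0.0, 1.429]
contact_force: [-0.3, -0.9, -0.4]
gripper_width: 0.0438
```

```bash
python3 snap.py w16; python3 -c "
from h import *
i=cams.read_camera('scene');np.save('s16.npy',i);crop(i,'s16.png',150,200,390,380,3.3)"
```

```text
31.175 [ 0.4374 -0.0915  0.061 ] [3.1405e+00 5.0000e-04 1.4293e+00] [-0.35 -0.88 -0.41]
```

View pics/s16.png

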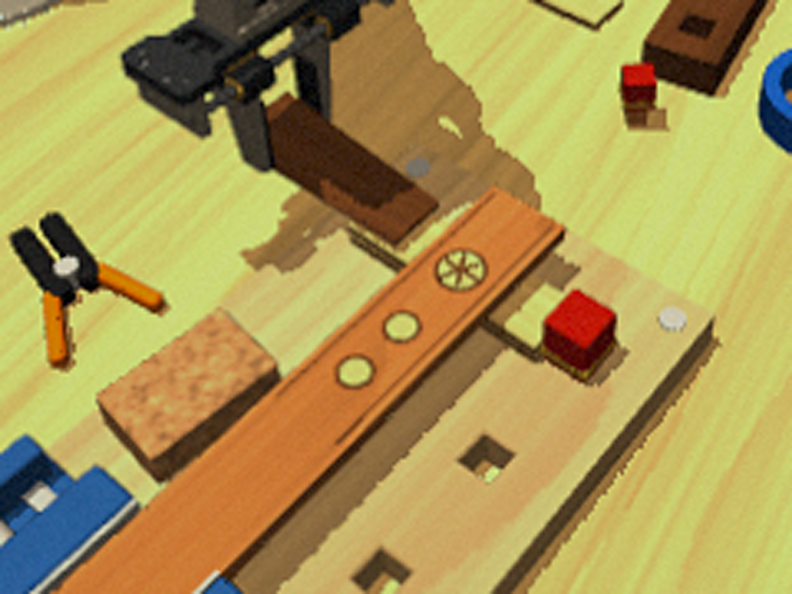

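View pics/w16.png

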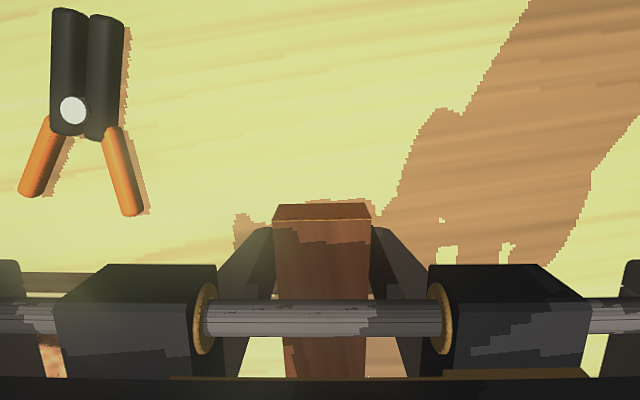

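Emit:
move_arm:
  steps:
    - [0, 0, 4, 0, 0, 0, -1]
    - [0, 0, 2, 0, 0, 0, -1]
    - [0, 0, 1, 0, 0, 0, -1]
    - [0, 0, 0, 0, 0, 0, -1]

```text
time_s: 31.78
tool_pos: [0.4368, -0.0913, 0.0533]
tool_rot: [-3.141, -0.0, 1.429]
contact_force: [-0.8, 0.3, 0.4]
gripper_width: 0.044
```

Emit:
move_arm:
  steps:
    - [0, 12, 0, 0, 0, 0, -1]
    - [0, 12, 0, 0, 0, 0, -1]
    - [0, 10, 0, 0, 0, 0, -1]
    - [0, 0, 0, 0, 0, 0, -1]

```text
time_s: 32.28
tool_pos: [0.4715, -0.0964, 0.0534]
tool_rot: [3.141, 0.0, 1.429]
contact_force: [0.5, -0.0, 0.8]
gripper_width: 0.0439
```

Emit:
move_arm:
  steps:
    - [0, 4, 0, 0, 0, 0, -1]
    - [0, 4, 0, 0, 0, 0, -1]
    - [0, 0, 0, 0, 0, 0, -1]

```text
time_s: 32.65
tool_pos: [0.4789, -0.0974, 0.0533]
tool_rot: [3.141, 0.0, 1.429]
contact_force: [0.6, 0.2, 1.1]
gripper_width: 0.044
```

Emit:
move_arm:
  steps:
    - [0, 3, 0, 0, 0, 0, -1]
    - [0, 2, 0, 0, 0, 0, -1]
    - [0, 0, 0, 0, 0, 0, -1]

```text
time_s: 33.02
tool_pos: [0.4836, -0.0981, 0.0534]
tool_rot: [3.141, 0.0, 1.429]
contact_force: [-1.5, 1.0, 1.5]
gripper_width: 0.0438
```

Emit:
move_arm:
  steps:
    - [0, 2, 0, 0, 0, 0, -1]
    - [0, 2, 0, 0, 0, 0, -1]
    - [0, 0, 0, 0, 0, 0, -1]

```text
time_s: 33.4
tool_pos: [0.4877, -0.0986, 0.0534]
tool_rot: [3.141, 0.0, 1.429]
contact_force: [-1.4, 0.9, 2.0]
gripper_width: 0.0436
```

Emit:
move_arm:
  steps:
    - [0, 2, 0, 0, 0, 0, -1]
    - [0, 2, 0, 0, 0, 0, -1]
    - [0, 0, 0, 0, 0, 0, -1]

```text
time_s: 33.78
tool_pos: [0.4916, -0.0992, 0.0533]
tool_rot: [3.141, 0.0, 1.429]
contact_force: [-2.1, 0.2, 2.3]
gripper_width: 0.0437
```

```bash
python3 -c "
from h import *
i=cams.read_camera('scene');np.save('s17.npy',i);crop(i,'s17.png',230,210,350,310,6.5)"
```

```text
(no output)
```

View pics/s17.png

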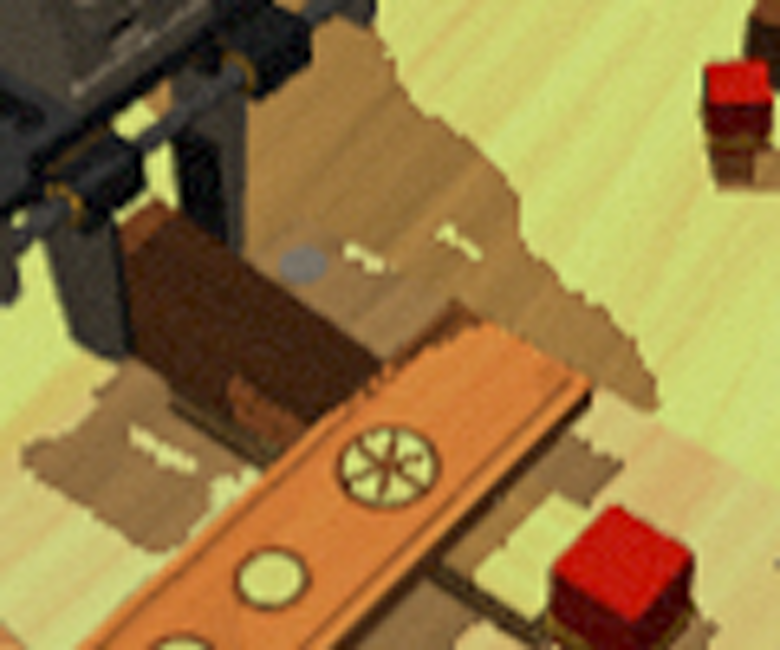

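Emit:
move_arm:
  steps:
    - [0, 2, 0, 0, 0, 0, -1]
    - [0, 1, 0, 0, 0, 0, -1]
    - [0, 0, 0, 0, 0, 0, -1]

```text
time_s: 34.2
tool_pos: [0.4942, -0.0996, 0.0534]
tool_rot: [-3.141, -0.0, 1.429]
contact_force: [-3.4, 0.7, 5.1]
gripper_width: 0.0441
```

```bash
python3 -c "
from h import *
s=r.observe();print(s['contact_force'],s['wrist_torque'])"
```

```text
[-3.36522839  0.709991    5.10716782] [ 0.18951576  0.49783475 -0.00580298]
```

Emit:
move_arm:
  steps:
    - [0, 2, 0, 0, 0, 0, -1]
    - [0, 0, 0, 0, 0, 0, -1]

```text
time_s: 34.45
tool_pos: [0.4963, -0.0999, 0.0534]
tool_rot: [3.141, 0.0, 1.429]
contact_force: [-3.1, -0.2, 4.1]
gripper_width: 0.0438
```

```bash
python3 -c "
from h import *
s=r.observe();print(s['contact_force'],s['wrist_torque'],s['tool_pos'])"
```

```text
[-3.05943367 -0.23032799  4.12449936] [0.17971716 0.43943806 0.03689443] [ 0.49634963 -0.099861    0.05337874]
```

Emit:
move_arm:
  steps:
    - [0, 2, 0, 0, 0, 0, -1]
    - [0, 0, 0, 0, 0, 0, -1]

```text
time_s: 34.7
tool_pos: [0.4982, -0.1001, 0.0534]
tool_rot: [-3.142, -0.0, 1.429]
contact_force: [-3.5, 1.1, 4.7]
gripper_width: 0.0438
```

Emit:
move_arm:
  steps:
    - [0, 2, 0, 0, 0, 0, -1]
    - [0, 0, 0, 0, 0, 0, -1]

```text
time_s: 34.95
tool_pos: [0.4997, -0.1003, 0.0534]
tool_rot: [-3.14, -0.0, 1.429]
contact_force: [-5.5, 0.5, 7.1]
gripper_width: 0.0441
```

Emit:
move_arm:
  steps:
    - [0, 2, 0, 0, 0, 0, -1]
    - [0, 0, 0, 0, 0, 0, -1]

```text
time_s: 35.2
tool_pos: [0.5008, -0.1004, 0.0534]
tool_rot: [-3.138, -0.0, 1.429]
contact_force: [-8.7, 2.1, 11.1]
gripper_width: 0.0439
```

```bash
python3 -c "
from h import *
s=r.observe();print(s['contact_force'],s['wrist_torque'],s['tool_pos'])"
```

```text
[-8.7292285   2.13554209 11.06108319] [ 0.31150306  1.4938337  -0.02442438] [ 0.5008431  -0.10038882  0.05336527]
```

```bash
python3 -c "
from h import *
s=r.observe()
i=cams.read_camera('scene');np.save('s18.npy',i);crop(i,'s18.png',230,210,350,310,6.5)
a=np.load('s13.npy');b=np.load('s17.npy')
g=lambda m:cv2.cvtColor(m,cv2.COLOR_RGB2GRAY).astype(np.float32)
def sh(x,y,box):
  x0,y0,x1,y1=box;w=cv2.createHanningWindow((x1-x0,y1-y0),cv2.CV_32F)
  return cv2.phaseCorrelate(g(x)[y0:y1,x0:x1],g(y)[y0:y1,x0:x1],w)
z=np.load('s8.npy')
for box in [(272,265,312,305),(240,290,290,330),(275,262,305,290)]:
  print(box,[sh(z,m,box) for m in (a,b,i)])
c=cam('scene');P=np.array([.6,-.12,.072]);print(proj(c,P+[0,0,.001])-proj(c,P))
"
```

```text
(272, 265, 312, 305) [((0.06543465580814356, 0.19902257364446996), 0.7341367547214032), ((0.07349944839417333, 0.022532196296502605), 0.6323034030199051), ((0.2840905515047254, 0.035885068342267346), 0.6404060825705529)]
(240, 290, 290, 330) [((-0.008259951081321049, -0.0675892777301641), 0.9499932870864868), ((0.03393614908939213, 0.08052800592158604), 0.9679428191184998), ((0.21750164447599474, 0.03547196271457764), 0.9524058756828309)]
(275, 262, 305, 290) [((-0.2707514915517937, -0.18209587632854074), 0.8161913510825899), ((0.28517905984199565, -0.5078469226802245), 0.46966152906417846), ((0.291992687236176, 0.12023376696288146), 0.6706608788172403)]
[-0.01251853 -0.31247263]
```

View pics/s18.png

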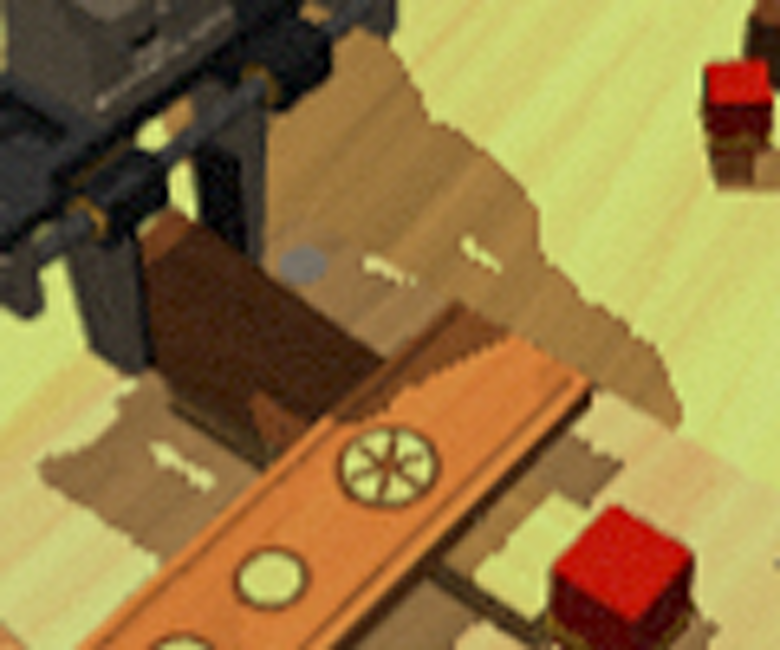

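Emit:
move_arm:
  steps:
    - [0, 1, -0.7, 0, 0, 0, -1]
    - [0, 1, 0, 0, 0, 0, -1]
    - [0, 0, 0, 0, 0, 0, -1]

```text
time_s: 35.62
tool_pos: [0.5021, -0.1004, 0.0534]
tool_rot: [-3.136, -0.001, 1.429]
contact_force: [-7.9, 0.8, 7.3]
gripper_width: 0.0438
```

Emit:
move_arm:
  steps:
    - [0, 1, -0.7, 0, 0, 0, -1]
    - [0, 1, 0, 0, 0, 0, -1]
    - [0, 0, 0, 0, 0, 0, -1]

```text
time_s: 36.0
tool_pos: [0.5036, -0.1005, 0.0534]
tool_rot: [-3.135, -0.001, 1.429]
contact_force: [-9.0, 0.9, 5.1]
gripper_width: 0.0438
```

```bash
cat > sl.py <<'E'
from h import *
import sys
s=r.observe();print(s['contact_force'].round(1),s['wrist_torque'].round(2),s['tool_pos'].round(4),s['tool_rot'].round(4))
n=sys.argv[1]
i=cams.read_camera('scene');np.save(n+'.npy',i);crop(i,n+'.png',230,210,350,310,6.5)
g=lambda m:cv2.cvtColor(m,cv2.COLOR_RGB2GRAY).astype(np.float32)
def sh(x,y,box):
  x0,y0,x1,y1=box;w=cv2.createHanningWindow((x1-x0,y1-y0),cv2.CV_32F)
  return cv2.phaseCorrelate(g(x)[y0:y1,x0:x1],g(y)[y0:y1,x0:x1],w)[0]
for ref in ('s8','s17','s18'):
  print(ref,[np.round(sh(np.load(ref+'.npy'),i,b),2) for b in [(272,265,312,305),(240,290,290,330),(280,280,345,300),(300,275,345,320)]])
E
python3 sl.py s19
```

```text
[-9.   0.9  5.1] [ 0.19  1.35 -0.03] [ 0.5036 -0.1005  0.0534] [-3.1355e+00 -9.0000e-04  1.4292e+00]
s8 [array([-0.05, -0.1 ]), array([0.13, 0.05]), array([-0.01, -0.22]), array([1.1 , 0.56])]
s17 [array([0.06, 0.04]), array([ 0.14, -0.01]), array([-0.11,  0.05]), array([0.54, 0.44])]
s18 [array([-0.11,  0.09]), array([-0.  ,  0.04]), array([-0.16, -0.01]), array([0.45, 0.45])]
```

View pics/s19.png

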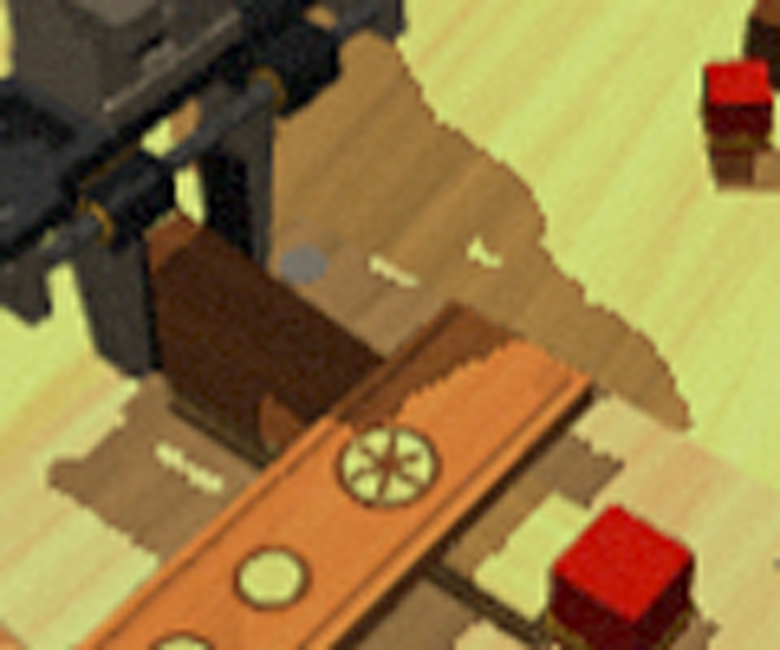

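Emit:
move_arm:
  steps:
    - [0, 1.5, -0.4, 0, 0, 0, -1]
    - [0, 1.5, -0.3, 0, 0, 0, -1]
    - [0, 0, 0, 0, 0, 0, -1]

```text
time_s: 36.42
tool_pos: [0.5057, -0.1006, 0.0534]
tool_rot: [-3.134, -0.001, 1.429]
contact_force: [-8.8, 1.0, 2.9]
gripper_width: 0.044
```

Emit:
move_arm:
  steps:
    - [0, 1.5, -0.3, 0, 0, 0, -1]
    - [0, 1.5, 0, 0, 0, 0, -1]
    - [0, 0, 0, 0, 0, 0, -1]

```text
time_s: 36.8
tool_pos: [0.5073, -0.1006, 0.0534]
tool_rot: [-3.13, -0.002, 1.43]
contact_force: [-13.6, 1.2, 6.0]
gripper_width: 0.0437
```

```bash
python3 sl.py s20
```

```text
[-13.6   1.2   6. ] [ 0.39  2.16 -0.02] [ 0.5073 -0.1006  0.0534] [-3.1301e+00 -1.8000e-03  1.4296e+00]
s8 [array([-0.13, -0.34]), array([0.21, 0.1 ]), array([-0.21, -0.24]), array([0.95, 0.61])]
s17 [array([-0.09, -0.11]), array([0.14, 0.09]), array([-0.19, -0.2 ]), array([0.46, 0.53])]
s18 [array([-0.2 , -0.05]), array([0.1, 0.1]), array([-0.13, -0.07]), array([0.49, 0.51])]
```

View pics/s20.png

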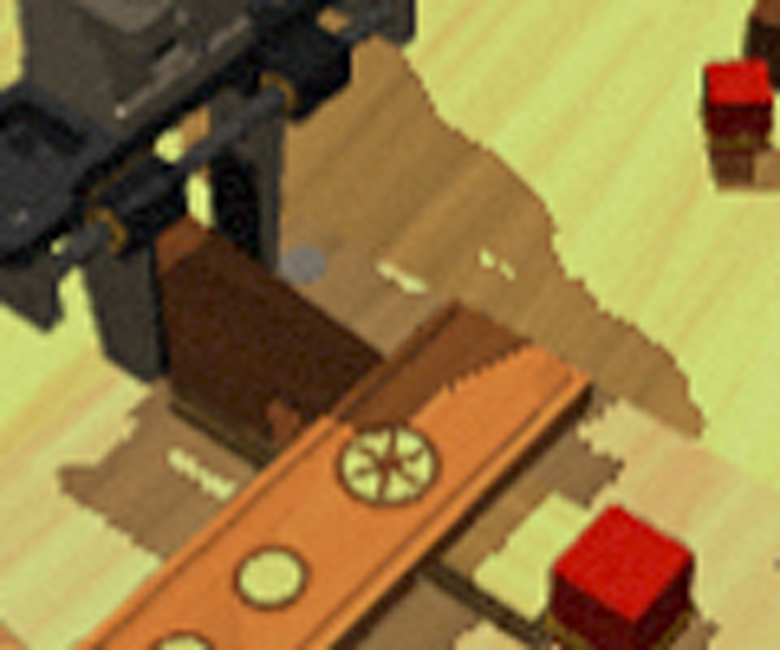

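```bash
python3 snap.py w21; python3 -c "
from snap import *
a,_=load('w16');b,_=load('w21')
save(np.hstack([cv2.resize(m[190:300,220:420],None,fx=1.95,fy=1.95,interpolation=cv2.INTER_CUBIC) for m in (a,b)]),'cmp21.png')"
```

```text
36.85 [ 0.5073 -0.1006  0.0534] [-3.1301e+00 -1.8000e-03  1.4296e+00] [-12.76   2.38   5.34]
```

View pics/w21.png

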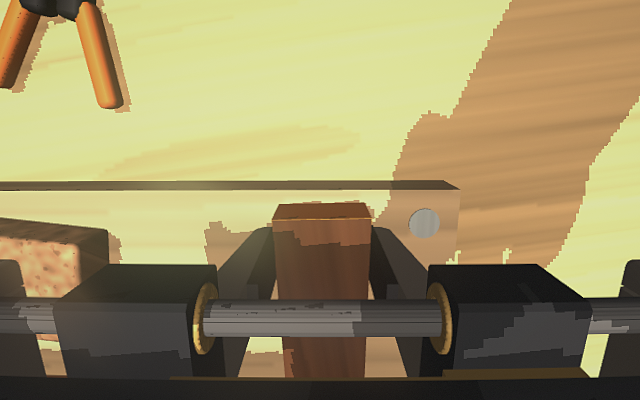

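View pics/cmp21.png

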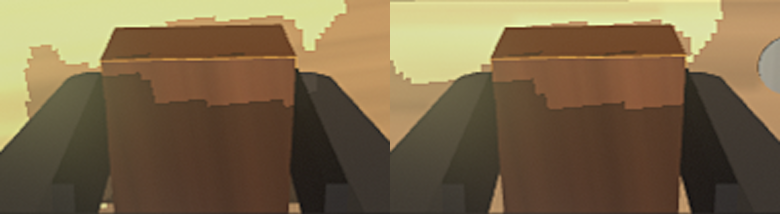

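Emit:
move_arm:
  steps:
    - [0, 1.5, -0.3, 0, 0, 0, -1]
    - [0, 1.5, 0, 0, 0, 0, -1]
    - [0, 0, 0, 0, 0, 0, -1]

```text
time_s: 37.28
tool_pos: [0.5092, -0.1006, 0.0534]
tool_rot: [-3.127, -0.002, 1.43]
contact_force: [-15.9, 2.4, 8.3]
gripper_width: 0.0439
```

Emit:
move_arm:
  steps:
    - [0, 1.5, -0.3, 0, 0, 0, -1]
    - [0, 1.5, 0, 0, 0, 0, -1]
    - [0, 0, 0, 0, 0, 0, -1]

```text
time_s: 37.65
tool_pos: [0.5112, -0.1006, 0.0533]
tool_rot: [-3.125, -0.003, 1.43]
contact_force: [-19.3, 3.4, 8.9]
gripper_width: 0.0438
```

```bash
python3 sl.py s22
python3 - <<'E'
from h import *
n=6
im=[cams.read_camera('scene').astype(np.float32) for _ in range(n)]
top=[cams.read_camera('wrist').astype(np.float32) for _ in range(1)]
m=np.mean(im,0);np.save('s22m.npy',m.astype(np.uint8))
ref=np.mean([np.load(f'{k}.npy').astype(np.float32) for k in ('s8','s9','s12','s13','s16')],0)
# vertical profile match of slat's dog-side lower edge, on unshadowed columns
g=lambda a:a[...,0]-a[...,2]
for (x0,y0,x1,y1) in [(290,280,318,296),(296,276,320,290),(240,330,280,350),(295,270,320,275)]:
    A=g(ref)[y0:y1,x0:x1];best=[]
    for d in np.arange(-2,2.01,.05):
        M=np.float32([[1,0,0],[0,1,d]])
        B=cv2.warpAffine(g(ref),M,(640,400),flags=cv2.INTER_CUBIC)[y0:y1,x0:x1]
        best.append((np.abs(B-g(m)[y0:y1,x0:x1]).mean(),round(d,2)))
    print((x0,y0,x1,y1),sorted(best)[:3])
E
```

```text
[-19.3   3.4   8.9] [0.59 3.14 0.11] [ 0.5112 -0.1006  0.0533] [-3.1248e+00 -2.8000e-03  1.4302e+00]
s8 [array([-0.04, -0.41]), array([0.13, 0.11]), array([ 0.05, -0.36]), array([1.07, 0.5 ])]
s17 [array([-0.07, -0.26]), array([0.1 , 0.08]), array([-0.14, -0.12]), array([0.46, 0.42])]
s18 [array([ 0.13, -0.19]), array([0.06, 0.12]), array([-0.03, -0.07]), array([0.48, 0.5 ])]
(290, 280, 318, 296) [(np.float32(4.642398), np.float64(-0.4)), (np.float32(4.6451035), np.float64(-0.45)), (np.float32(4.7228556), np.float64(-0.5))]
(296, 276, 320, 290) [(np.float32(4.370318), np.float64(-0.5)), (np.float32(4.38222), np.float64(-0.45)), (np.float32(4.4160714), np.float64(-0.55))]
(240, 330, 280, 350) [(np.float32(2.3332183), np.float64(-0.15)), (np.float32(2.3376539), np.float64(-0.2)), (np.float32(2.3587205), np.float64(-0.25))]
(295, 270, 320, 275) [(np.float32(13.102789), np.float64(-0.75)), (np.float32(13.113019), np.float64(-0.6)), (np.float32(13.11416), np.float64(-0.55))]
```

View pics/s22.png

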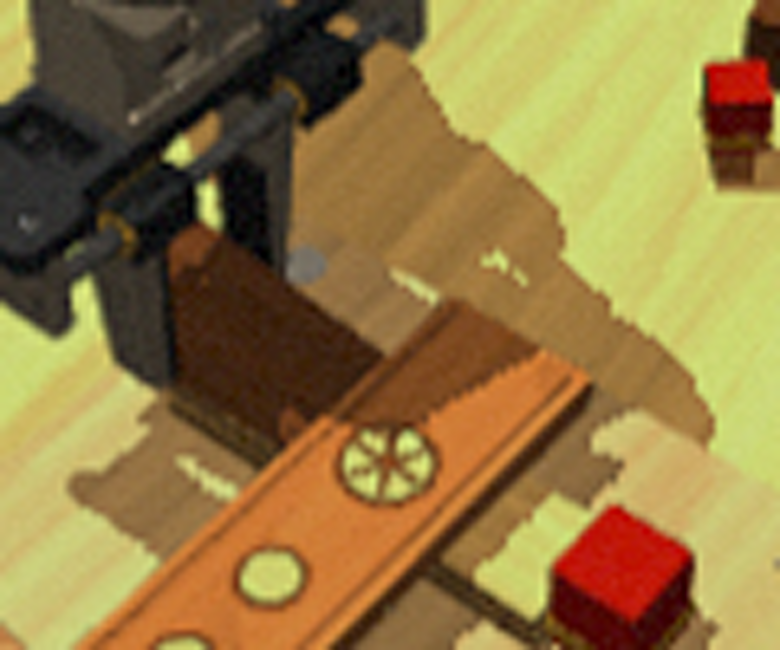

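Emit:
move_arm:
  steps:
    - [0, 0, 0, 0, 0, 0, -1]
    - [0, 0, 0, 0, 0, 0, -1]
    - [0, 0, 0, 0, 0, 0, -1]
    - [0, 0, 0, 0, 0, 0, -1]

```text
time_s: 38.55
tool_pos: [0.5112, -0.1006, 0.0534]
tool_rot: [-3.125, -0.003, 1.43]
contact_force: [-17.5, 3.8, 8.4]
gripper_width: 0.0439
```

```bash
python3 -c "
from h import *
i=cams.read_camera('scene');save(i,'s23.png');crop(i,'s23c.png',150,200,390,380,3.3)
s=r.observe();print(s['contact_force'],s['tool_pos'],abs(s['dq']).max())"
```

```text
[-19.22862742   3.54062927   8.75050502] [ 0.51116548 -0.10060227  0.05335408] 0.0016330121307902388
```

View pics/s23.png

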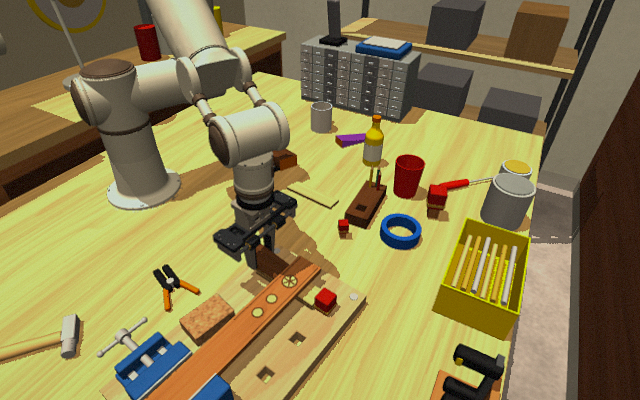

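The picture shows the wedge held under the slat at about (270,262) and the dog home at about (325,299). The cup, tape, glue bottle, sanding block and spring clamp are where they started, so I'm handing in.

```bash
python3 -c "
from station import r
print(r.close_job())"
```

```text
the job is handed in; nothing more can be done
None
```

The job is done and handed in at about 38.6 s; the interface gave no verdict. I plugged the middle-sized dog home and stacked two packers under the slat, both pushed up against the dog. I then slid the small brown wedge in on top, thin end first, and handed in still gripping it and pressing it home.

- **Dog:** its shoulder seated on the board at the expected height, and the picture afterwards shows it upright in the end hole.
- **Packers:** the first packer's near end measured 101 mm in front of `pack_line` (100 mm expected) and under 1 mm off to the side. The second lies neatly on top of it.
- **Wedge:** it had not slipped in the grip about 4 mm before its final position, which was the last time I compared. The arm felt a steady push-back of about 18–19 N and was standing still.
- **Slat:** I estimate it was lifted about 1.5 mm near its free end, so roughly 6–7 N on the wedge. That comes from a 0.4–0.5 pixel shift in the scene image plus the wedge's travel; I could not measure the force on the slat directly.
- **Bystanders:** in the last picture the cup, tape, glue bottle, sanding block and spring clamp stand where they started.

Two readings disagreed. The gap looked like about 28 mm in the images, but the wedge met the slat at about 29.5–30 mm. The tool also tilted by about 0.017 rad under the final push, well inside the 0.1 rad allowed for the wedge.

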